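Fetch the bisque cat from among the paint jars

ROBOT

A 6-joint arm with a two-finger parallel gripper is mounted at the origin on the work surface. World frame = base frame: x ahead of the robot, y to its left, z up, the work surface at z = 0. Lengths are in m, angles in rad, forces in N, time in s.
With the tool pointing down it reaches from about 0.375 to 0.975 m from the base axis. Payload 3.8 kg.
Tool frame: the origin (TCP) lies at the very end of the fingers, on their centre line; the grasp point (between the pads) lies 19 mm behind it; z points along the fingers, y is the direction in which the jaws open and shut (so a half turn about z gives the same grasp; the last joint's range is limited). The gripper opens to 85 mm and grips with 20 to 120 N. Pads are 22 mm wide; open, the fingers measure 114 mm over their backs; the gripper's body (76 mm by 85 mm) begins 54 mm behind the grasp point. The pads swing forward as they close: fully open they stand 13 mm farther back than shut.
Start: joints at [1.078, 0.264, 1.604, -0, 1.274, -0.037], TCP at [0.297, 0.606, 0.231] pointing down, gripper open.
Joint ranges: [-2.63, 2.63], [-0.94, 2.18], [0.31, 2.57], [-1.31, 4.45], [0, 2.66], [-2.55, 2.55]. Speed limits (rad/s): [2.57, 2.57, 3.14, 3.14, 3.14, 3.14].

INTERFACE

Orientations are given as a rotation vector (axis times angle).
In Python, from workcell import bot gives the robot as it stands.
- The arm moves only by the tool jog_arm, never from a script. Its argument "plan" is a list of rows, each an object of numbers: "claw": the closure, from 0 (fully open) to 1 (shut); "x", "y", "z": the shift along the tool's x, y, z in m; "turn": the turn about the tool's z in degrees. In form: [{"claw": .., "x": .., "y": .., "z": .., "turn": ..}, ...]. A call has 1 to 10 rows; each row shifts and turns the commanded pose from where the row before left it, along the tool's axes as they then stand; what a row does not reach is not made up. A row lasts 1/8 s, in which the tool goes at most 62.5 mm and 10.7 degrees, less where a joint would pass 70% of its speed; a pose out of reach is approached as far as the arm can. A call is refused whole if a number of a shift passes 0.0625 or a number of a turn 10.7, either way. A call with a gripper value outside its range is refused whole. The fingers move at their own pace and stop on an object; "newtons" is the grip in N (left out, the last holds). Time passes only in rows, so rows that do not move let the fingers close. It gives the time, the measured TCP pose, the force and the opening at its end, in the units of the state.
- bot.read_state(): the state, without advancing time (a new reading comes with each control period).
- bot.read_camera(name): name is "side" or "top" or "wrist"; returns the picture (480x640x3 uint8, red, green, blue); there is no depth.
- bot.camera_params(name): a dict with "fx", "fy", "cx", "cy" (pixels), "D" ([k1, k2, p1, p2, k3] as OpenCV has them; the pictures are not rectified), "world_to_cam" (4x4, takes a point from world to camera coordinates). Camera axes: x right, y up, looking along -z (the intrinsics and any distortion apply to the point x, -y, -z); pixel columns grow to the right and rows downward; lengths in m; the calibration is good to about 2 mm. A picture is of the moment at which its call begins: read the wrist's pose just before it. camera_params takes no time and is no camera call; for the wrist camera it gives the pose at the moment of the call.
- bot.finish_job(): hands the job in, once; it reports no verdict.
The state is a dict: "time": time; "q": joint angles; "joint_vel": joint speeds; "joint_torque": joint torques, N m; "tool_pos": TCP position; "tcp_rot": TCP orientation; "wrist_force": force on the tool from outside, world axes, zero at the start; "torque": the same for the moment, N m; "width": opening from 0.0 (shut) to 1.0 (fully open).
Only numpy, scipy, OpenCV 4.12 (cv2) and the standard library are available. Lean on these libraries where they do the work, as an engineer would, in place of code of your own. Each camera call takes 0.05 s, during which the arm holds its last target. There are 200 camera calls.

TASK

Get the unpainted white cat ready for painting: first clear the three paint jars that crowd it on the dark board into the grey side tray, standing upright, before you move the cat. Then set the cat gently upright on the middle of the free banding wheel while all the jars are still in the tray, and finally put each jar back centred on the coaster of its own colour. Do not tip over the jars or the cat, do not drop the cat, and leave the little pink rabbit standing where it is.

Things in the scene. Friction and masses are not known exactly. Their poses are not given: they have to be found in the camera images.
- jar_red: closed red paint jar, a plain upright cylinder 48 mm in diameter and 75 mm tall, red lid and body with a white paper band; about 150 g. Origin: centre of its underside, z up. At the start it stands on the coaster of its own colour, crowded against the cat (about 12 mm gap); a fingertip does not fit between jar and cat, so close the fingers across the line from jar to cat.
- jar_blue: closed blue paint jar, a plain upright cylinder 48 mm in diameter and 75 mm tall, blue lid and body with a white paper band; about 150 g. Origin: centre of its underside, z up. At the start it stands on the coaster of its own colour, crowded against the cat (about 12 mm gap); a fingertip does not fit between jar and cat, so close the fingers across the line from jar to cat.
- jar_yellow: closed yellow paint jar, a plain upright cylinder 48 mm in diameter and 75 mm tall, yellow lid and body with a white paper band; about 150 g. Origin: centre of its underside, z up. At the start it stands on the coaster of its own colour, crowded against the cat (about 12 mm gap); a fingertip does not fit between jar and cat, so close the fingers across the line from jar to cat.
- coaster_red: fixed round red coaster, 66 mm in diameter, 5 mm thick, on the dark wooden board (15 mm thick, lying on the table). Its rim shows round the jar. Origin: centre of its underside (on the board's top), z up; the jar stands 5 mm above it. Two coasters lie left and right of the cat, one in front of its face; which colour is where changes.
- coaster_blue: fixed round blue coaster, 66 mm in diameter, 5 mm thick, on the dark wooden board (15 mm thick, lying on the table). Its rim shows round the jar. Origin: centre of its underside (on the board's top), z up; the jar stands 5 mm above it. Two coasters lie left and right of the cat, one in front of its face; which colour is where changes.
- coaster_yellow: fixed round yellow coaster, 66 mm in diameter, 5 mm thick, on the dark wooden board (15 mm thick, lying on the table). Its rim shows round the jar. Origin: centre of its underside (on the board's top), z up; the jar stands 5 mm above it. Two coasters lie left and right of the cat, one in front of its face; which colour is where changes.
- cat: unpainted white cat on the dark board amid the three jars, 180 g. Body 74 mm long (its x), 44 mm wide (its y), flat-sided from base to 50 mm; head 40 mm across toward -x, ears up to 97 mm. Origin: centre of underside, z up. Grip it only across its width (along its y), about 45 mm above its base, once the jars beside it are gone. Other cats are fixed decoration.
- wheel: free olive-grey banding wheel (painting turntable) on the table to one side: round grooved head 180 mm in diameter, fixed here, flat top 45 mm above the table. Origin: on its axis at table height, z up. The other wheel, at the far right seen from the robot, with a ginger cat on it, is decoration.
- tray: empty grey plastic side tray on the table, on the other side from the wheel: 210 mm long (its x), 90 mm wide (its y), walls 4 mm thick, 15 mm high in all, inner floor 4 mm above the table, inside 202 x 82 mm. Origin: centre of underside, z up. Three jars fit in a row along its x, 62 mm apart.
- rabbit: small finished pink rabbit, loose, 34 mm in diameter, 60 mm tall, 60 g, at one front corner (robot side) of the dark board; a blue rinse cup 34 mm wide, 30 mm tall stands at the other. Not to be disturbed. Origin: centre of underside, z up.

How it is judged:
On the way, in this order (a step that is already met when the one before it is completed fails the run):
1. all three jars stand released in the side tray, and the cat has not yet been moved (by 15 mm or more) (x of jar_red in the frame of tray between -0.09 and 0.09 m and y of jar_red in the frame of tray between -0.03 and 0.03 m and z of each of jar_red, jar_blue, jar_yellow in the frame of tray below 0.01 m and angle between each of jar_red, jar_blue, jar_yellow's own z axis and vertical below 0.15 rad and x of jar_blue in the frame of tray between -0.09 and 0.09 m and y of jar_blue in the frame of tray between -0.03 and 0.03 m and x of jar_yellow in the frame of tray between -0.09 and 0.09 m and y of jar_yellow in the frame of tray between -0.03 and 0.03 m and contact force between the fingers and jar_red below 0.05 N and linear speed of each of jar_red, jar_blue, jar_yellow below 0.03 m/s and contact force between the fingers and jar_blue below 0.05 N and contact force between the fingers and jar_yellow below 0.05 N and distance of cat from where it was at the start of the episode below 0.015 m), for 0.2 s.
2. the cat stands released on the middle of the wheel (within 15 mm) while all jars are in the tray (horizontal distance between cat and wheel below 0.015 m and z of cat in the frame of wheel between 0.04 and 0.05 m and angle between cat's own z axis and vertical below 0.12 rad and contact force between the fingers and cat below 0.05 N and linear speed of cat below 0.03 m/s and x of jar_red in the frame of tray between -0.09 and 0.09 m and y of jar_red in the frame of tray between -0.03 and 0.03 m and z of each of jar_red, jar_blue, jar_yellow in the frame of tray below 0.01 m and angle between each of jar_red, jar_blue, jar_yellow's own z axis and vertical below 0.15 rad and x of jar_blue in the frame of tray between -0.09 and 0.09 m and y of jar_blue in the frame of tray between -0.03 and 0.03 m and x of jar_yellow in the frame of tray between -0.09 and 0.09 m and y of jar_yellow in the frame of tray between -0.03 and 0.03 m), for 0.2 s.
At the end, for the whole second after the job is handed in: Each jar stands upright on the coaster of its own colour, centred within 12 mm; the cat stands upright on the wheel, within 15 mm of its centre; the rabbit is within 15 mm of where it was; all released and at rest (horizontal distance between jar_red and coaster_red below 0.012 m and z of jar_red in the frame of coaster_red between 0.002 and 0.009 m and angle between each of jar_red, jar_blue, jar_yellow's own z axis and vertical below 0.1 rad and contact force between the fingers and jar_red below 0.05 N and linear speed of each of jar_red, jar_blue, jar_yellow, cat below 0.03 m/s and horizontal distance between jar_blue and coaster_blue below 0.012 m and z of jar_blue in the frame of coaster_blue between 0.002 and 0.009 m and contact force between the fingers and jar_blue below 0.05 N and horizontal distance between jar_yellow and coaster_yellow below 0.012 m and z of jar_yellow in the frame of coaster_yellow between 0.002 and 0.009 m and contact force between the fingers and jar_yellow below 0.05 N and horizontal distance between cat and wheel below 0.015 m and z of cat in the frame of wheel between 0.04 and 0.05 m and angle between cat's own z axis and vertical below 0.12 rad and contact force between the fingers and cat below 0.05 N and distance of rabbit from where it was at the start of the episode below 0.015 m and angle between rabbit's own z axis and vertical below 0.2 rad); the robot touches nothing.
It fails at once if a jar, the cat or the rabbit is tipped over (tilted by more than 0.6 rad) (angle between any of jar_red, jar_blue, jar_yellow, cat, rabbit's own z axis and vertical above 0.6 rad).
It fails at once if the rabbit is pushed away (moved 25 mm or more) (distance of rabbit from where it was at the start of the episode above 0.025 m).
It fails at once if the cat is dropped onto the wheel (faster than 0.45 m/s within the last 15 mm above it) (horizontal distance between cat and wheel below 0.085 m and z of cat in the frame of wheel below 0.06 m and linear speed of cat above 0.45 m/s).
It also fails if it takes over 144 s, if anything falls off the work surface, if the arm or the gripper's body presses on something with over 40 N, if the wrist force passes 120 N, or if a joint passes its speed limit or range.

## Working session

There is one attempt and no reset: what is moved stays moved. The work goes in short steps, Python scripts to look and compute and a tool call to move; the robot and the scene stay as the last step left them, time stands still between calls to the robot, and variables do not carry over. Pictures are saved under pics/ and viewed, about 12 in all and at most 16, crops included, and the job is handed in when it is done.

Besides the shell and the picture viewer there is one more tool, called after "Emit:" as name(argument=value, ...) on one line, values as JSON. jog_arm: Moves the arm, as the interface text tells. Its arguments: {"type":"object","properties":{"plan":{"type":"array","items":{"type":"object","properties":{"claw":{"type":"number"},"x":{"type":"number"},"y":{"type":"number"},"z":{"type":"number"},"turn":{"type":"number"}}}},"newtons":{"type":"number"}},"required":["plan"]}

```bash
mkdir -p pics; ls; cat > h.py <<'E'
import numpy as np, cv2
from workcell import bot
def cam(n):
    p=bot.camera_params(n); im=bot.read_camera(n); return im,p
def save(n,im): cv2.imwrite('pics/'+n+'.png',cv2.cvtColor(im,cv2.COLOR_RGB2BGR))
def K(p): return np.array([[p['fx'],0,p['cx']],[0,p['fy'],p['cy']],[0,0,1.]])
def ray(p,uv):
    u=cv2.undistortPoints(np.array(uv,float).reshape(-1,1,2),K(p),np.array(p['D'],float)).reshape(-1,2)
    W=np.array(p['world_to_cam']); d=np.c_[u[:,0],-u[:,1],-np.ones(len(u))]@W[:3,:3]
    return -W[:3,:3].T@W[:3,3], d
def onz(p,uv,z):
    o,d=ray(p,uv); return o+d*((z-o[2])/d[:,2])[:,None]
def proj(p,X):
    W=np.array(p['world_to_cam']); c=np.atleast_2d(X)@W[:3,:3].T+W[:3,3]
    return cv2.projectPoints(c*[1,-1,-1],np.zeros(3),np.zeros(3),K(p),np.array(p['D'],float))[0].reshape(-1,2)
E
python3 - <<'E'
from h import *
for n in ['top','side']:
    im,p=cam(n); save(n+'0',im); print(n,p['fx'],p['D'],np.round(p['world_to_cam'],3).tolist())
s=bot.read_state(); print(s)
E
```

```text
pics
top 599.9614285877245 [-0.12848555  0.          0.          0.          0.        ] [[-0.021, -1.0, 0.002, 0.02], [0.985, -0.02, 0.174, -0.559], [-0.174, 0.005, 0.985, -1.251], [0.0, 0.0, 0.0, 1.0]]
side 556.713502920707 [0.04988697 0.         0.         0.         0.        ] [[0.839, -0.544, 0.013, -0.457], [0.314, 0.503, 0.805, -0.202], [-0.445, -0.671, 0.593, -0.725], [0.0, 0.0, 0.0, 1.0]]
{'time': 0.1, 'q': array([ 1.07807891e+00,  2.64693115e-01,  1.60526348e+00,  4.11808512e-06,
        1.27366457e+00, -3.69087055e-02]), 'joint_vel': array([ 0.00152683, -0.00263423, -0.00270357,  0.00016595,  0.00132612,
        0.00087891]), 'joint_torque': array([ 1.38079009e-03, -5.16703355e+01, -3.68591416e+01,  2.51925815e-05,
        6.38349680e-03, -1.75125770e-06]), 'tool_pos': array([0.29682048, 0.60550119, 0.23006213]), 'tcp_rot': array([-0.70968135, -3.05983462,  0.00307316]), 'wrist_force': array([-0.1751423 ,  0.2483506 ,  0.07697007]), 'torque': array([-0.01316522,  0.04878365,  0.00813921]), 'width': 1.0020158139312292}
```

View pics/top0.png

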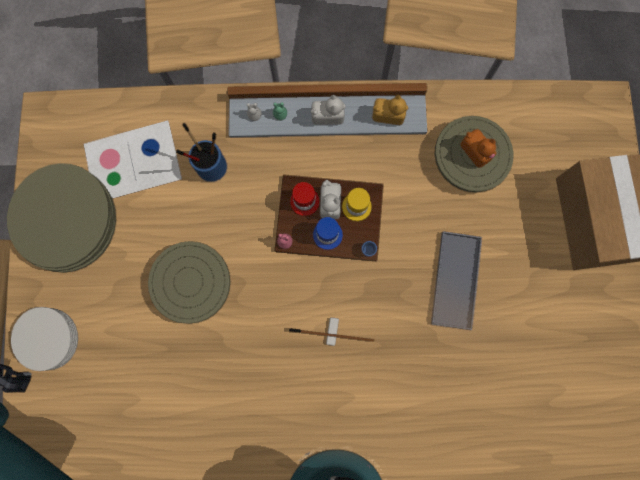

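View pics/side0.png

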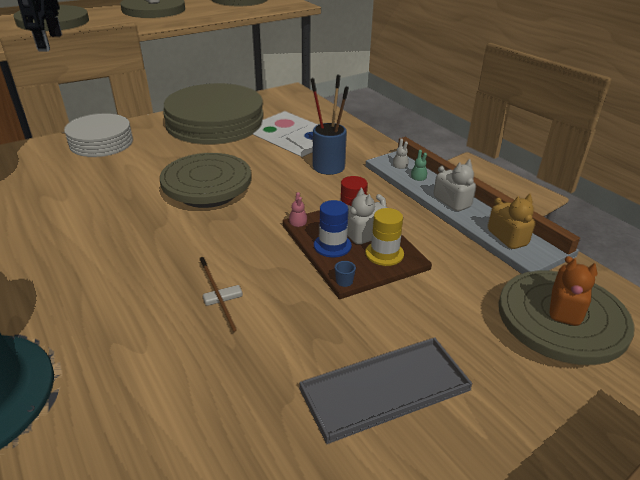

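Top view: red jar at about (303,198), blue at (328,232), yellow at (357,203), cat at (330,200) facing down towards the robot. The rabbit is at (285,240), the cup at (369,248), the free wheel at (190,283) and the tray at about (456,281). The side view agrees.

```bash
cat >> h.py <<'E'
def masks(im):
    h=cv2.cvtColor(im,cv2.COLOR_RGB2HSV); H,S,V=h[...,0].astype(int),h[...,1],h[...,2]
    s=(S>170)&(V>60)
    return dict(red=s&((H<5)|(H>174)),blue=s&(H>105)&(H<128),yellow=s&(H>23)&(H<34))
def biggest(m):
    n,l,st,c=cv2.connectedComponentsWithStats(m.astype(np.uint8)); i=1+np.argmax(st[1:,4]); return l==i
E
python3 - <<'E'
from h import *
im,p=cam('top'); print('cam',ray(p,[[320,240]])[0])
M=masks(im)
for k,m in M.items():
    m=m.copy(); m[:170]=0;m[262:]=0;m[:,:270]=0;m[:,390:]=0
    m=biggest(m); v,u=np.nonzero(m); X=onz(p,np.c_[u,v],.095)
    xm=X[:,0].max(); t=X[X[:,0]>xm-.03]
    # far circle
    print(k,len(u),u.mean().round(1),v.mean().round(1),'ctr',np.round([xm-.024,(t[:,1].max()+t[:,1].min())/2],4), 'w',np.ptp(t[:,1]).round(3))
# tray: grey-blue dark region
h=cv2.cvtColor(im,cv2.COLOR_RGB2HSV)
roi=np.zeros(im.shape[:2],bool); roi[220:340,420:492]=1
hh=h[roi]; 
m=biggest(roi&(h[...,1]<70)); c=cv2.findContours(m.astype(np.uint8),0,1)[0][0]
r=cv2.minAreaRect(c); b=cv2.boxPoints(r); X=onz(p,b,.015); print('tray px',b.tolist(),'\n',X.round(4),X.mean(0).round(4), np.linalg.norm(X[0]-X[1]).round(3),np.linalg.norm(X[2]-X[1]).round(3))
roi[:]=0; roi[235:330,140:240]=1
m=biggest(roi&(h[...,0]>24)&(h[...,0]<60)&(h[...,1]<140)); c=cv2.findContours(m.astype(np.uint8),0,1)[0][0]
X=onz(p,c.reshape(-1,2),.045); (cx,cy),rr=cv2.minEnclosingCircle(X[:,:2].astype(np.float32)); print('wheel',cx,cy,rr, m.sum())
roi[:]=0; roi[225:255,272:300]=1
m=biggest(roi&(h[...,0]>160)&(h[...,2]>90)&(h[...,1]<200)); v,u=np.nonzero(m); print('rabbit',m.sum(),onz(p,[[u.mean(),v.mean()]],.045))
print('cat est',onz(p,[[330,200]],.07), 'board',onz(p,[[283,178],[383,183],[378,260],[277,252]],.015).round(3).tolist())
W=bot.camera_params('wrist'); s=bot.read_state()
from scipy.spatial.transform import Rotation as R
C,_=ray(W,[[320,240]]); Rt=R.from_rotvec(s['tcp_rot']).as_matrix()
print('wristcam in tool',Rt.T@(C-s['tool_pos']), 'axes', (Rt.T@np.array(W['world_to_cam'])[:3,:3].T).round(3).tolist(),W['fx'],W['D'],'tool',Rt.round(3).tolist())
E
```

```text
cam [0.33321995 0.01542794 1.32890058]
red 651 303.7 197.8 ctr [0.6486 0.054 ] w 0.055
blue 470 328.4 230.6 ctr [0.5694 0.0049] w 0.054
yellow 20 350.3 199.8 ctr [ 0.6159 -0.044 ] w 0.019
tray px [[430.518798828125, 324.5904235839844], [441.56317138671875, 230.7133026123047], [482.46759033203125, 235.52560424804688], [471.4232177734375, 329.4027099609375]] 
 [[ 0.3681 -0.2151  0.015 ]
 [ 0.576  -0.2502  0.015 ]
 [ 0.5631 -0.3425  0.015 ]
 [ 0.355  -0.3051  0.015 ]] [ 0.4656 -0.2782  0.015 ] 0.211 0.093
wheel 0.46917226910591125 0.3086465299129486 0.08889555931091309 4243
rabbit 166 [[0.55616441 0.09935081 0.045     ]]
cat est [[ 0.63801663 -0.00107198  0.07      ]] board [[0.705, 0.104, 0.015], [0.689, -0.123, 0.015], [0.513, -0.105, 0.015], [0.535, 0.118, 0.015]]
wristcam in tool [ 0.0671019   0.00015721 -0.14278376] axes [[-0.0, 0.964, 0.266], [1.0, 0.0, -0.001], [-0.001, 0.266, -0.964]] 338.69673763858464 [-0.04527707  0.          0.          0.          0.        ] tool [[-0.898, 0.44, -0.001], [0.44, 0.898, -0.002], [0.0, -0.002, -1.0]]
```

Emit:
jog_arm(plan=[{"x": -0.041,"y": -0.031,"z": -0.002},{"x": -0.041,"y": -0.031,"z": -0.002},{"x": -0.041,"y": -0.031,"z": -0.002},{"x": -0.041,"y": -0.031,"z": -0.002},{"x": -0.041,"y": -0.031,"z": -0.002},{"x": -0.041,"y": -0.031,"z": -0.002},{"x": -0.041,"y": -0.031,"z": -0.002},{"x": -0.041,"y": -0.031,"z": -0.002},{"x": -0.041,"y": -0.031,"z": -0.002},{"x": -0.041,"y": -0.031,"z": -0.002}], newtons=30)

```text
schema error: expected keys claw, x, y, z, turn
```

Emit:
jog_arm(plan=[{"x": -0.041,"y": -0.031,"z": -0.002},{"x": -0.041,"y": -0.031,"z": -0.002},{"x": -0.041,"y": -0.031,"z": -0.002},{"x": -0.041,"y": -0.031,"z": -0.002},{"turn": 10},{"turn": 10},{"turn": 10},{"turn": 10},{"turn": 10},{"turn": 10}])

```text
schema error: expected keys claw, x, y, z, turn
```

Emit:
jog_arm(plan=[{"turn": 9.6},{},{}])

```text
schema error: expected keys claw, x, y, z, turn
```

All keys are required in every row.

Emit:
jog_arm(plan=[{"claw": 0,"x": -0.041,"y": -0.031,"z": -0.002,"turn": 0},{"claw": 0,"x": -0.041,"y": -0.031,"z": -0.002,"turn": 0},{"claw": 0,"x": -0.041,"y": -0.031,"z": -0.002,"turn": 0},{"claw": 0,"x": -0.041,"y": -0.031,"z": -0.002,"turn": 0},{"claw": 0,"x": -0.041,"y": -0.031,"z": -0.002,"turn": 0},{"claw": 0,"x": -0.041,"y": -0.031,"z": -0.002,"turn": 0},{"claw": 0,"x": -0.041,"y": -0.031,"z": -0.002,"turn": 0},{"claw": 0,"x": -0.041,"y": -0.031,"z": -0.002,"turn": 0},{"claw": 0,"x": -0.041,"y": -0.031,"z": -0.002,"turn": 0},{"claw": 0,"x": -0.041,"y": -0.031,"z": -0.002,"turn": 0}], newtons=30)

```text
time: 1.4
tool_pos: [0.5291, 0.1456, 0.2511]
tcp_rot: [-0.71, -3.06, -0.0]
wrist_force: [-0.0, 0.1, 0.7]
width: 0.997
```

Emit:
jog_arm(plan=[{"claw": 0,"x": -0.041,"y": -0.031,"z": -0.002,"turn": 0},{"claw": 0,"x": -0.041,"y": -0.031,"z": -0.002,"turn": 0},{"claw": 0,"x": -0.041,"y": -0.031,"z": -0.002,"turn": 0},{"claw": 0,"x": -0.041,"y": -0.031,"z": -0.002,"turn": 0},{"claw": 0,"x": 0,"y": 0,"z": 0,"turn": 10},{"claw": 0,"x": 0,"y": 0,"z": 0,"turn": 10},{"claw": 0,"x": 0,"y": 0,"z": 0,"turn": 10},{"claw": 0,"x": 0,"y": 0,"z": 0,"turn": 10},{"claw": 0,"x": 0,"y": 0,"z": 0,"turn": 10},{"claw": 0,"x": 0,"y": 0,"z": 0,"turn": 10}])

```text
time: 2.65
tool_pos: [0.6212, -0.0362, 0.2588]
tcp_rot: [-2.151, -2.289, 0.001]
wrist_force: [0.2, -1.0, 0.2]
width: 1.002
```

Emit:
jog_arm(plan=[{"claw": 0,"x": 0,"y": 0,"z": 0,"turn": 9.6},{"claw": 0,"x": 0,"y": 0,"z": 0,"turn": 0},{"claw": 0,"x": 0,"y": 0,"z": 0,"turn": 0}])

```text
time: 3.02
tool_pos: [0.6213, -0.0362, 0.259]
tcp_rot: [-2.326, -2.111, 0.0]
wrist_force: [-0.6, -0.9, -0.3]
width: 0.998
```

```bash
cat >> h.py <<'E'
from scipy.spatial.transform import Rotation as R
def ang():
    s=bot.read_state(); y=R.from_rotvec(s['tcp_rot']).as_matrix()[:,1]; return np.degrees(np.arctan2(y[1],y[0]))
def to(x,y,z,a=None):
    s=bot.read_state(); Rt=R.from_rotvec(s['tcp_rot']).as_matrix()
    d=Rt.T@(np.array([x,y,z])-s['tool_pos']); t=0 if a is None else (ang()-a+180)%360-180
    print('shift',d.round(4),'turn',round(t,1),'now',s['tool_pos'].round(4),round(ang(),1),'t',round(s['time'],2))
E
python3 - <<'E'
from h import *
im,p=cam('wrist'); save('w1',im); np.save('w1p.npy',p,allow_pickle=True); print(ang())
E
```

```text
-5.587926348657033
```

View pics/w1.png

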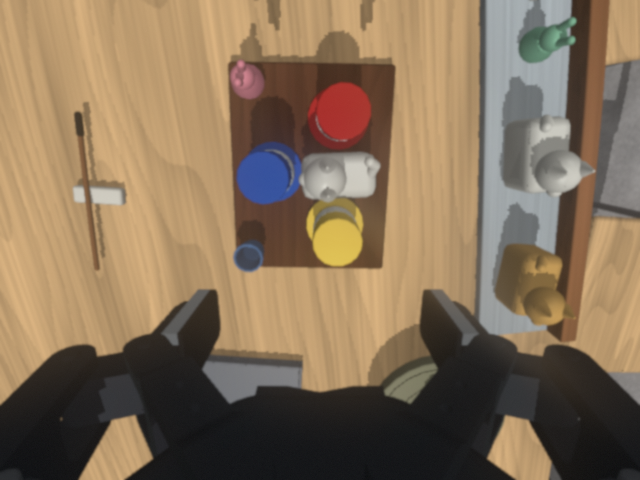

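Wrist view: board upright in the picture. Red lid at about (340,110), blue lid at (268,173), yellow lid at (338,238). The cat's head is at (324,178) and its body reaches to about (375,175). Rabbit at (246,80), cup at (249,257).

```bash
python3 - <<'E'
from h import *
im=cv2.cvtColor(cv2.imread('pics/w1.png'),cv2.COLOR_BGR2RGB); p=np.load('w1p.npy',allow_pickle=True).item()
h=cv2.cvtColor(im,cv2.COLOR_RGB2HSV)
for k,(u,v) in dict(red=(340,112),blue=(266,175),yellow=(338,240)).items():
    c0=h[v-2:v+3,u-2:u+3].reshape(-1,3).astype(int).mean(0)
    m=(np.abs(h.astype(int)-c0)<[6,40,14]).all(2); n,l,st,c=cv2.connectedComponentsWithStats(cv2.morphologyEx(m.astype(np.uint8),cv2.MORPH_OPEN,np.ones((5,5)))); m=l==l[v,u]
    ct=max(cv2.findContours(m.astype(np.uint8),0,1)[0],key=cv2.contourArea)
    X=onz(p,ct.reshape(-1,2)+0.0,.095)[:,:2]
    (cx,cy),r=cv2.minEnclosingCircle(X.astype(np.float32)); vv,uu=np.nonzero(m)
    print(k,c0,'enc',round(cx,4),round(cy,4),round(r,4),'centroid',onz(p,[[uu.mean(),vv.mean()]],.095).round(4), 'eqr',np.sqrt(m.sum()/np.pi).round(1))
# cat body: white
m=(h[...,1]<45)&(h[...,2]>110); m[:140]=0;m[215:]=0;m[:,:295]=0;m[:,390:]=0
m=biggest(m); ct=max(cv2.findContours(m.astype(np.uint8),0,1)[0],key=cv2.contourArea)
x,y,w,hh=cv2.boundingRect(ct); print('cat bbox',x,y,w,hh, cv2.minAreaRect(ct))
# body part: columns 345-372 
b=[(c,np.nonzero(m[:,c])[0].min(),np.nonzero(m[:,c])[0].max()) for c in range(344,380,4)]; print(b)
print('board',onz(p,[[230,62],[394,66],[382,268],[235,266]],.015).round(4).tolist())
print('tray edge',onz(p,[[205,355],[302,362]],.015).round(4).tolist(),'rabbit',onz(p,[[248,82]],.04))
E
```

```text
red [  1.   185.4  168.32] enc 0.6511 0.0561 0.0228 centroid [[0.6511 0.0565 0.095 ]] eqr 27.0
blue [112.   165.64 156.76] enc 0.5765 0.0051 0.0255 centroid [[0.5746 0.0065 0.095 ]] eqr 25.4
yellow [ 23.  158.2 219.8] enc 0.6358 -0.0605 0.0224 centroid [[ 0.6358 -0.06    0.095 ]] eqr 23.0
cat bbox 299 152 81 50 ((339.2417297363281, 176.59254455566406), (47.56574249267578, 80.83548736572266), 86.98721313476562)
[(344, np.int64(153), np.int64(196)), (348, np.int64(153), np.int64(197)), (352, np.int64(153), np.int64(197)), (356, np.int64(153), np.int64(197)), (360, np.int64(152), np.int64(196)), (364, np.int64(153), np.int64(196)), (368, np.int64(154), np.int64(195)), (372, np.int64(156), np.int64(193)), (376, np.int64(160), np.int64(173))]
board [[0.5425, 0.124, 0.015], [0.7139, 0.1032, 0.015], [0.6896, -0.1214, 0.015], [0.5117, -0.1015, 0.015]]
tray edge [[0.4508, -0.2219, 0.015], [0.5778, -0.2442, 0.015]] rabbit [[0.5630868  0.09774236 0.04      ]]
```

```bash
python3 - <<'E'
import cv2
im=cv2.imread('pics/w1.png')[50:280,220:410]; cv2.imwrite('pics/w1c.png',cv2.resize(im,None,fx=2.6,fy=2.6,interpolation=cv2.INTER_CUBIC))
E
```

```text
(no output)
```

View pics/w1c.png

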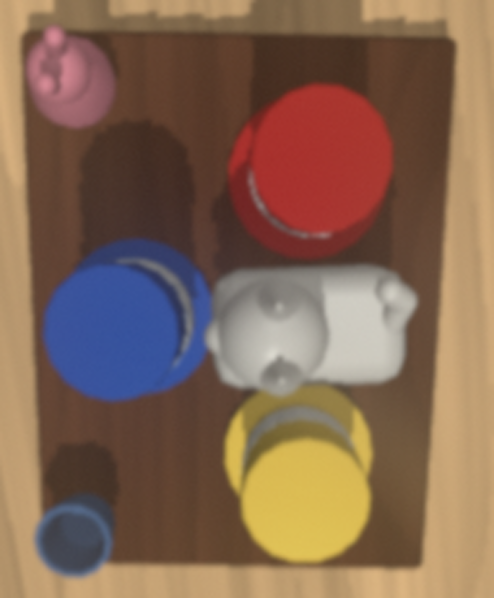

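```bash
python3 - <<'E'
from h import *
p=np.load('w1p.npy',allow_pickle=True).item()
print(onz(p,[[343.1,111.5],[263.5,177.3],[337.7,241.9]],.095).round(4))
X=onz(p,[[344,152.5],[344,197],[366,152.5],[366,196.5],[376.5,175]],.062).round(4);print(X,(X[0]+X[1])/2,(X[2]+X[3])/2)
to(.651,.056,.13); to(.651,.056,.052)
E
```

```text
[[ 0.6508  0.0559  0.095 ]
 [ 0.5751  0.007   0.095 ]
 [ 0.6364 -0.0596  0.095 ]]
[[ 0.651   0.0206  0.062 ]
 [ 0.6476 -0.023   0.062 ]
 [ 0.6725  0.0186  0.062 ]
 [ 0.6697 -0.0246  0.062 ]
 [ 0.6815 -0.0042  0.062 ]] [ 0.6493 -0.0012  0.062 ] [ 0.6711 -0.003   0.062 ]
shift [0.0947 0.0205 0.1291] turn 0 now [ 0.6214 -0.0363  0.2591] -5.6 t 3.08
shift [0.0947 0.0206 0.2071] turn 0 now [ 0.6214 -0.0363  0.2591] -5.6 t 3.08
```

Emit:
jog_arm(plan=[{"claw": 0,"x": 0.032,"y": 0.007,"z": 0.02,"turn": 0},{"claw": 0,"x": 0.032,"y": 0.007,"z": 0.02,"turn": 0},{"claw": 0,"x": 0.031,"y": 0.0065,"z": 0.02,"turn": 0},{"claw": 0,"x": 0,"y": 0,"z": 0.04,"turn": 0},{"claw": 0,"x": 0,"y": 0,"z": 0.04,"turn": 0},{"claw": 0,"x": 0,"y": 0,"z": 0.04,"turn": 0},{"claw": 0,"x": 0,"y": 0,"z": 0.027,"turn": 0},{"claw": 0,"x": 0,"y": 0,"z": 0,"turn": 0},{"claw": 0,"x": 0,"y": 0,"z": 0,"turn": 0}], newtons=30)

```text
time: 4.2
tool_pos: [0.6523, 0.0562, 0.0535]
tcp_rot: [2.328, 2.108, 0.002]
wrist_force: [0.2, 0.7, 0.8]
width: 1.002
```

Emit:
jog_arm(plan=[{"claw": 1,"x": 0,"y": 0,"z": 0,"turn": 0},{"claw": 1,"x": 0,"y": 0,"z": 0,"turn": 0},{"claw": 1,"x": 0,"y": 0,"z": 0,"turn": 0},{"claw": 1,"x": 0,"y": 0,"z": 0,"turn": 0},{"claw": 1,"x": 0,"y": 0,"z": 0,"turn": 0},{"claw": 1,"x": 0,"y": 0,"z": 0,"turn": 0}], newtons=30)

```text
time: 4.95
tool_pos: [0.6523, 0.0562, 0.0539]
tcp_rot: [2.328, 2.107, 0.003]
wrist_force: [-0.5, -0.5, 6.3]
width: 0.555
```

Emit:
jog_arm(plan=[{"claw": 1,"x": 0,"y": 0,"z": -0.01,"turn": 0},{"claw": 1,"x": 0,"y": 0,"z": -0.03,"turn": 0},{"claw": 1,"x": 0,"y": 0,"z": -0.04,"turn": 0},{"claw": 1,"x": 0,"y": 0,"z": -0.04,"turn": 0},{"claw": 1,"x": 0,"y": 0,"z": -0.04,"turn": 0},{"claw": 1,"x": 0,"y": 0,"z": -0.02,"turn": 0},{"claw": 1,"x": -0.02,"y": -0.005,"z": 0,"turn": 0},{"claw": 1,"x": -0.036,"y": -0.009,"z": 0,"turn": 0},{"claw": 1,"x": -0.036,"y": -0.009,"z": 0,"turn": 0},{"claw": 1,"x": -0.036,"y": -0.009,"z": 0,"turn": 0}])

```text
time: 6.2
tool_pos: [0.604, -0.0698, 0.229]
tcp_rot: [-2.327, -2.105, 0.006]
wrist_force: [-0.2, -0.3, -1.9]
width: 0.554
```

Emit:
jog_arm(plan=[{"claw": 1,"x": -0.04,"y": -0.01,"z": 0,"turn": 0},{"claw": 1,"x": -0.04,"y": -0.01,"z": 0,"turn": 0},{"claw": 1,"x": -0.04,"y": -0.01,"z": 0,"turn": 0},{"claw": 1,"x": -0.04,"y": -0.01,"z": 0,"turn": 0},{"claw": 1,"x": -0.04,"y": -0.01,"z": 0,"turn": 0},{"claw": 1,"x": -0.026,"y": -0.009,"z": 0,"turn": 0},{"claw": 1,"x": 0,"y": 0,"z": 0,"turn": 9.4},{"claw": 1,"x": 0,"y": 0,"z": 0,"turn": 9.4},{"claw": 1,"x": 0,"y": 0,"z": 0,"turn": 9.4},{"claw": 1,"x": 0,"y": 0,"z": 0,"turn": 9.4}])

```text
time: 7.45
tool_pos: [0.523, -0.287, 0.229]
tcp_rot: [-2.885, -1.234, 0.006]
wrist_force: [1.1, -0.2, -2.3]
width: 0.552
```

Emit:
jog_arm(plan=[{"claw": 1,"x": 0,"y": 0,"z": 0,"turn": 9.4},{"claw": 1,"x": 0,"y": 0,"z": 0,"turn": 9.4},{"claw": 1,"x": 0,"y": 0,"z": 0,"turn": 9.4},{"claw": 1,"x": 0,"y": 0,"z": 0,"turn": 9.4},{"claw": 1,"x": 0,"y": 0,"z": 0,"turn": 9.4},{"claw": 1,"x": 0,"y": 0,"z": 0,"turn": 9.4},{"claw": 1,"x": 0,"y": 0,"z": 0,"turn": 0}])

```text
time: 8.32
tool_pos: [0.5234, -0.2869, 0.2295]
tcp_rot: [-3.129, 0.264, 0.007]
wrist_force: [0.5, -0.1, -2.0]
width: 0.552
```

```bash
python3 - <<'E'
from h import *
im,p=cam('wrist'); save('w2',im); np.save('w2p.npy',p,allow_pickle=True)
to(.527,-.287,.1,-99.6)
E
```

```text
shift [ 0.0036 -0.0003  0.13  ] turn 0.0 now [ 0.5238 -0.2869  0.23  ] -99.6 t 8.38
```

View pics/w2.png

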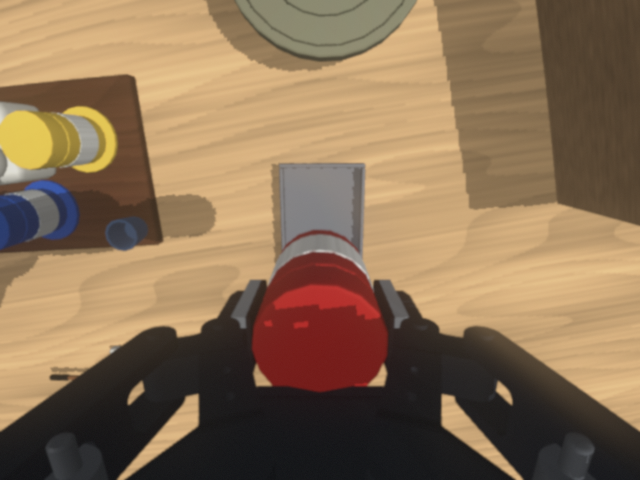

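The red jar is held upright. The tray's far end is at (279..365,163), just ahead of the jar.

```bash
python3 - <<'E'
from h import *
p=np.load('w2p.npy',allow_pickle=True).item()
X=onz(p,[[279,163.5],[365,163],[279,245],[364,240]],.015); print(X.round(4)); 
d=(X[0]-X[2]);d/=np.linalg.norm(d);e=(X[1]-X[3]);e/=np.linalg.norm(e);f=(d+e)/2; print(np.degrees(np.arctan2([d[1],e[1]],[d[0],e[0]])))
c=(X[0]+X[1])/2-f*.105; print('centre',c); 
for k in (-.062,0,.062): print((c+f*k).round(4))
E
```

```text
[[ 0.577  -0.2528  0.015 ]
 [ 0.5626 -0.3406  0.015 ]
 [ 0.4906 -0.2353  0.015 ]
 [ 0.4806 -0.3285  0.015 ]]
[-11.46079726  -8.42165246]
centre [ 0.46643668 -0.27860648  0.015     ]
[ 0.4054 -0.2679  0.015 ]
[ 0.4664 -0.2786  0.015 ]
[ 0.5275 -0.2893  0.015 ]
```

Emit:
jog_arm(plan=[{"claw": 1,"x": 0.004,"y": 0.001,"z": 0.03,"turn": 0},{"claw": 1,"x": 0,"y": 0,"z": 0.04,"turn": 0},{"claw": 1,"x": 0,"y": 0,"z": 0.04,"turn": 0},{"claw": 1,"x": 0,"y": 0,"z": 0.04,"turn": 0},{"claw": 1,"x": 0,"y": 0,"z": 0.025,"turn": 0},{"claw": 1,"x": 0,"y": 0,"z": 0.01,"turn": 0},{"claw": 1,"x": 0,"y": 0,"z": 0.005,"turn": 0},{"claw": 1,"x": 0,"y": 0,"z": 0.002,"turn": 0},{"claw": 1,"x": 0,"y": 0,"z": 0,"turn": 0}])

```text
time: 9.5
tool_pos: [0.5301, -0.2891, 0.0414]
tcp_rot: [3.13, -0.265, 0.003]
wrist_force: [-0.4, 0.3, -1.8]
width: 0.557
```

Emit:
jog_arm(plan=[{"claw": 0,"x": 0,"y": 0,"z": 0,"turn": 0},{"claw": 0,"x": 0,"y": 0,"z": 0,"turn": 0},{"claw": 0,"x": 0,"y": 0,"z": 0,"turn": 0},{"claw": 0,"x": 0,"y": 0,"z": 0,"turn": 0},{"claw": 0,"x": 0,"y": 0,"z": -0.02,"turn": 0},{"claw": 0,"x": 0,"y": 0,"z": -0.04,"turn": 0},{"claw": 0,"x": 0,"y": 0,"z": -0.05,"turn": 0},{"claw": 0,"x": 0,"y": 0,"z": -0.05,"turn": 0},{"claw": 0,"x": 0,"y": 0,"z": -0.03,"turn": 0},{"claw": 0,"x": 0,"y": 0,"z": 0,"turn": 0}])

```text
time: 10.75
tool_pos: [0.5315, -0.2899, 0.2359]
tcp_rot: [3.126, -0.266, 0.013]
wrist_force: [0.2, -0.1, 0.1]
width: 1.001
```

```bash
python3 - <<'E'
from h import *
print(ang()); to(.6364,-.0596,.24,174)
to(.5755,.0065,.24,-96)
E
```

```text
-99.71498037100102
shift [ 0.0646 -0.2447 -0.0044] turn 86.3 now [ 0.5315 -0.2899  0.2359] -99.7 t 10.75
shift [-0.0066 -0.2996 -0.0052] turn -3.7 now [ 0.5315 -0.2899  0.2359] -99.7 t 10.75
```

Emit:
jog_arm(plan=[{"claw": 0,"x": 0,"y": -0.0375,"z": 0,"turn": -3.7},{"claw": 0,"x": 0,"y": -0.0375,"z": 0,"turn": 0},{"claw": 0,"x": 0,"y": -0.0375,"z": 0,"turn": 0},{"claw": 0,"x": 0,"y": -0.0375,"z": 0,"turn": 0},{"claw": 0,"x": 0,"y": -0.0375,"z": 0,"turn": 0},{"claw": 0,"x": 0,"y": -0.0375,"z": 0,"turn": 0},{"claw": 0,"x": 0,"y": -0.0375,"z": 0,"turn": 0},{"claw": 0,"x": 0,"y": -0.0375,"z": 0,"turn": 0},{"claw": 0,"x": 0,"y": 0,"z": 0,"turn": 0}])

```text
time: 11.88
tool_pos: [0.5623, 0.0116, 0.2291]
tcp_rot: [-3.137, 0.159, 0.003]
wrist_force: [0.5, -0.0, -0.4]
width: 0.999
```

```bash
python3 - <<'E'
from h import *
to(.5755,.0065,.053,-96)
im,p=cam('wrist'); save('w3',im); np.save('w3p.npy',p,allow_pickle=True)
E
```

```text
shift [0.014  0.0038 0.1761] turn 0.2 now [0.5623 0.0116 0.2291] -95.8 t 11.88
```

View pics/w3.png

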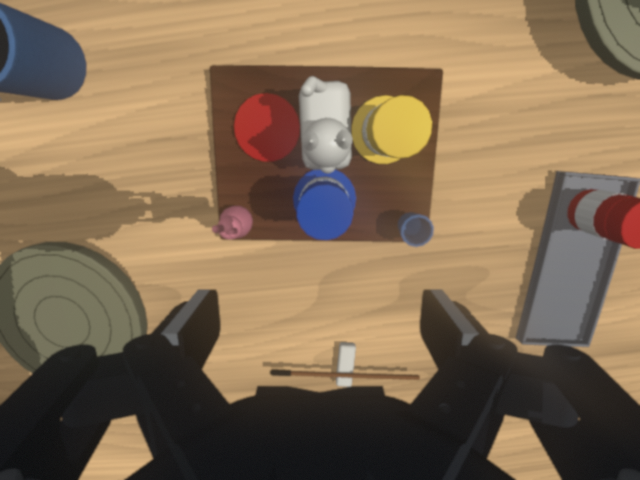

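The red jar stands in the tray at (600,215). The red coaster is bare at (267,127), the blue lid is at (325,210), the yellow lid at (401,127), and the cat has not moved.

```bash
python3 - <<'E'
from h import *
im=cv2.cvtColor(cv2.imread('pics/w3.png'),cv2.COLOR_BGR2RGB); p=np.load('w3p.npy',allow_pickle=True).item()
m=masks(im)['red']; m[:,320:]=0; m=biggest(m); v,u=np.nonzero(m); X=onz(p,np.c_[u,v],.02)
print('red coaster',X.mean(0).round(4),np.ptp(X,axis=0).round(4))
print('lids b,y',onz(p,[[325,210.5],[401,127]],.095).round(4).tolist())
E
```

```text
red coaster [0.6533 0.0685 0.02  ] [0.0635 0.0438 0.    ]
lids b,y [[0.5757, 0.0061, 0.095], [0.6359, -0.0597, 0.095]]
```

Emit:
jog_arm(plan=[{"claw": 0,"x": 0.0135,"y": 0.004,"z": 0.02,"turn": 0},{"claw": 0,"x": 0,"y": 0,"z": 0.04,"turn": 0},{"claw": 0,"x": 0,"y": 0,"z": 0.04,"turn": 0},{"claw": 0,"x": 0,"y": 0,"z": 0.04,"turn": 0},{"claw": 0,"x": 0,"y": 0,"z": 0.025,"turn": 0},{"claw": 0,"x": 0,"y": 0,"z": 0.0095,"turn": 0},{"claw": 0,"x": 0,"y": 0,"z": 0,"turn": 0},{"claw": 0,"x": 0,"y": 0,"z": 0,"turn": 0}])

```text
time: 12.92
tool_pos: [0.5774, 0.0036, 0.0572]
tcp_rot: [3.137, -0.165, 0.004]
wrist_force: [0.5, -0.8, 0.1]
width: 1.0
```

Emit:
jog_arm(plan=[{"claw": 1,"x": 0,"y": 0,"z": 0,"turn": 0},{"claw": 1,"x": 0,"y": 0,"z": 0,"turn": 0},{"claw": 1,"x": 0,"y": 0,"z": 0,"turn": 0},{"claw": 1,"x": 0,"y": 0,"z": 0,"turn": 0},{"claw": 1,"x": 0,"y": 0,"z": 0,"turn": 0},{"claw": 1,"x": 0,"y": 0,"z": 0,"turn": 0}])

```text
time: 13.68
tool_pos: [0.5769, 0.0041, 0.0568]
tcp_rot: [-3.137, 0.165, -0.002]
wrist_force: [-0.7, 0.3, 5.2]
width: 0.558
```

```bash
python3 - <<'E'
from h import *
to(.4664,-.2786,.053,-99.6)
E
```

```text
shift [-0.0803  0.2927  0.0036] turn 3.6 now [0.5769 0.0041 0.0568] -96.0 t 13.68
```

Emit:
jog_arm(plan=[{"claw": 1,"x": 0,"y": 0,"z": -0.01,"turn": 0},{"claw": 1,"x": 0,"y": 0,"z": -0.03,"turn": 0},{"claw": 1,"x": 0,"y": 0,"z": -0.04,"turn": 0},{"claw": 1,"x": 0,"y": 0,"z": -0.04,"turn": 0},{"claw": 1,"x": 0,"y": 0,"z": -0.03,"turn": 0},{"claw": 1,"x": -0.0092,"y": 0.0184,"z": -0.01,"turn": 0},{"claw": 1,"x": -0.019,"y": 0.038,"z": 0,"turn": 0},{"claw": 1,"x": -0.019,"y": 0.038,"z": 0,"turn": 0},{"claw": 1,"x": -0.019,"y": 0.038,"z": 0,"turn": 0},{"claw": 1,"x": -0.019,"y": 0.038,"z": 0,"turn": 0}])

```text
time: 14.92
tool_pos: [0.4707, -0.1579, 0.2141]
tcp_rot: [-3.137, 0.165, 0.005]
wrist_force: [1.2, 0.3, -2.4]
width: 0.552
```

Emit:
jog_arm(plan=[{"claw": 1,"x": -0.019,"y": 0.038,"z": 0,"turn": 0},{"claw": 1,"x": -0.019,"y": 0.04,"z": 0,"turn": 0},{"claw": 1,"x": -0.019,"y": 0.04,"z": 0,"turn": 0},{"claw": 1,"x": 0,"y": 0,"z": 0,"turn": 3.6},{"claw": 1,"x": 0,"y": 0,"z": 0,"turn": 0},{"claw": 1,"x": 0,"y": 0,"z": 0,"turn": 0}])

```text
time: 15.68
tool_pos: [0.4037, -0.2675, 0.2149]
tcp_rot: [-3.13, 0.262, 0.002]
wrist_force: [0.3, 0.8, -0.1]
width: 0.556
```

```bash
python3 - <<'E'
from h import *
to(.4054,-.268,.041,-99.6)
E
```

```text
shift [0.002  0.0003 0.1739] turn 0.0 now [ 0.4037 -0.2675  0.2149] -99.6 t 15.68
```

Emit:
jog_arm(plan=[{"claw": 1,"x": 0.002,"y": 0,"z": 0.03,"turn": 0},{"claw": 1,"x": 0,"y": 0,"z": 0.04,"turn": 0},{"claw": 1,"x": 0,"y": 0,"z": 0.04,"turn": 0},{"claw": 1,"x": 0,"y": 0,"z": 0.04,"turn": 0},{"claw": 1,"x": 0,"y": 0,"z": 0.015,"turn": 0},{"claw": 1,"x": 0,"y": 0,"z": 0.007,"turn": 0},{"claw": 1,"x": 0,"y": 0,"z": 0.003,"turn": 0},{"claw": 1,"x": 0,"y": 0,"z": 0,"turn": 0},{"claw": 1,"x": 0,"y": 0,"z": 0,"turn": 0}])

```text
time: 16.8
tool_pos: [0.4073, -0.2689, 0.0419]
tcp_rot: [3.129, -0.263, 0.003]
wrist_force: [0.3, -0.2, -1.2]
width: 0.553
```

Emit:
jog_arm(plan=[{"claw": 0,"x": 0,"y": 0,"z": 0,"turn": 0},{"claw": 0,"x": 0,"y": 0,"z": 0,"turn": 0},{"claw": 0,"x": 0,"y": 0,"z": 0,"turn": 0},{"claw": 0,"x": 0,"y": 0,"z": 0,"turn": 0},{"claw": 0,"x": 0,"y": 0,"z": -0.02,"turn": 0},{"claw": 0,"x": 0,"y": 0,"z": -0.04,"turn": 0},{"claw": 0,"x": 0,"y": 0,"z": -0.05,"turn": 0},{"claw": 0,"x": 0,"y": 0,"z": -0.05,"turn": 0},{"claw": 0,"x": 0,"y": 0,"z": -0.03,"turn": 0},{"claw": 0,"x": 0,"y": 0,"z": 0,"turn": 0}])

```text
time: 18.05
tool_pos: [0.4082, -0.2695, 0.2341]
tcp_rot: [3.127, -0.263, 0.009]
wrist_force: [0.2, -1.3, 0.2]
width: 1.003
```

```bash
python3 - <<'E'
from h import *
to(.6362,-.0597,.24,-6.5)
E
```

```text
shift [ 0.1898 -0.2449 -0.0055] turn -93.1 now [ 0.4082 -0.2695  0.2341] -99.6 t 18.05
```

Emit:
jog_arm(plan=[{"claw": 0,"x": 0.0237,"y": -0.0306,"z": 0,"turn": 0},{"claw": 0,"x": 0.0237,"y": -0.0306,"z": 0,"turn": 0},{"claw": 0,"x": 0.0237,"y": -0.0306,"z": 0,"turn": 0},{"claw": 0,"x": 0.0237,"y": -0.0306,"z": 0,"turn": 0},{"claw": 0,"x": 0.0237,"y": -0.0306,"z": 0,"turn": 0},{"claw": 0,"x": 0.0237,"y": -0.0306,"z": 0,"turn": 0},{"claw": 0,"x": 0.0237,"y": -0.0306,"z": 0,"turn": 0},{"claw": 0,"x": 0.0237,"y": -0.0306,"z": 0,"turn": 0},{"claw": 0,"x": 0,"y": 0,"z": 0,"turn": -10.3},{"claw": 0,"x": 0,"y": 0,"z": 0,"turn": -10.3}])

```text
time: 19.3
tool_pos: [0.6335, -0.0577, 0.2278]
tcp_rot: [-3.125, -0.312, 0.007]
wrist_force: [-0.1, 0.6, 0.2]
width: 0.999
```

Emit:
jog_arm(plan=[{"claw": 0,"x": 0,"y": 0,"z": 0,"turn": -10.3},{"claw": 0,"x": 0,"y": 0,"z": 0,"turn": -10.3},{"claw": 0,"x": 0,"y": 0,"z": 0,"turn": -10.3},{"claw": 0,"x": 0,"y": 0,"z": 0,"turn": -10.3},{"claw": 0,"x": 0,"y": 0,"z": 0,"turn": -10.3},{"claw": 0,"x": 0,"y": 0,"z": 0,"turn": -10.3},{"claw": 0,"x": 0,"y": 0,"z": 0,"turn": -10.3},{"claw": 0,"x": 0,"y": 0,"z": 0,"turn": 0},{"claw": 0,"x": 0,"y": 0,"z": 0,"turn": 0}])

```text
time: 20.42
tool_pos: [0.6337, -0.0585, 0.2294]
tcp_rot: [-2.353, -2.079, 0.002]
wrist_force: [-0.6, 0.3, 0.1]
width: 0.998
```

```bash
python3 - <<'E'
from h import *
to(.6362,-.0597,.055,-6.5)
E
```

```text
shift [-0.0009  0.003   0.1744] turn -0.6 now [ 0.6337 -0.0585  0.2294] -7.1 t 20.43
```

Emit:
jog_arm(plan=[{"claw": 0,"x": -0.001,"y": 0.001,"z": 0.02,"turn": 0},{"claw": 0,"x": 0,"y": 0,"z": 0.04,"turn": 0},{"claw": 0,"x": 0,"y": 0,"z": 0.04,"turn": 0},{"claw": 0,"x": 0,"y": 0,"z": 0.04,"turn": 0},{"claw": 0,"x": 0,"y": 0,"z": 0.025,"turn": 0},{"claw": 0,"x": 0,"y": 0,"z": 0.01,"turn": 0},{"claw": 0,"x": 0,"y": 0,"z": 0,"turn": 0},{"claw": 0,"x": 0,"y": 0,"z": 0,"turn": 0}])

```text
time: 21.42
tool_pos: [0.6363, -0.0598, 0.0571]
tcp_rot: [2.35, 2.082, 0.002]
wrist_force: [-0.1, -0.0, 0.3]
width: 1.002
```

Emit:
jog_arm(plan=[{"claw": 1,"x": 0,"y": 0,"z": 0,"turn": 0},{"claw": 1,"x": 0,"y": 0,"z": 0,"turn": 0},{"claw": 1,"x": 0,"y": 0,"z": 0,"turn": 0},{"claw": 1,"x": 0,"y": 0,"z": 0,"turn": 0},{"claw": 1,"x": 0,"y": 0,"z": 0,"turn": 0},{"claw": 1,"x": 0,"y": 0,"z": 0,"turn": 0}])

```text
time: 22.18
tool_pos: [0.6359, -0.0598, 0.0569]
tcp_rot: [2.351, 2.083, 0.001]
wrist_force: [-1.2, 0.8, 5.6]
width: 0.554
```

```bash
python3 - <<'E'
from h import *
to(.4664,-.2786,.055,-99.6)
E
```

```text
shift [-0.2377 -0.1419  0.0017] turn 92.7 now [ 0.6359 -0.0598  0.0569] -6.9 t 22.18
```

Emit:
jog_arm(plan=[{"claw": 1,"x": 0,"y": 0,"z": -0.01,"turn": 0},{"claw": 1,"x": 0,"y": 0,"z": -0.03,"turn": 0},{"claw": 1,"x": 0,"y": 0,"z": -0.04,"turn": 0},{"claw": 1,"x": 0,"y": 0,"z": -0.04,"turn": 0},{"claw": 1,"x": 0,"y": 0,"z": -0.04,"turn": 0},{"claw": 1,"x": -0.0177,"y": -0.0103,"z": -0.01,"turn": 0},{"claw": 1,"x": -0.03,"y": -0.018,"z": 0,"turn": 0},{"claw": 1,"x": -0.03,"y": -0.018,"z": 0,"turn": 0},{"claw": 1,"x": -0.03,"y": -0.018,"z": 0,"turn": 0},{"claw": 1,"x": -0.03,"y": -0.018,"z": 0,"turn": 0}])

```text
time: 23.42
tool_pos: [0.5339, -0.1876, 0.2235]
tcp_rot: [-2.349, -2.081, 0.004]
wrist_force: [0.3, 0.5, -1.5]
width: 0.556
```

Emit:
jog_arm(plan=[{"claw": 1,"x": -0.035,"y": -0.02,"z": 0,"turn": 0},{"claw": 1,"x": -0.035,"y": -0.02,"z": 0,"turn": 0},{"claw": 1,"x": -0.03,"y": -0.02,"z": 0,"turn": 0},{"claw": 1,"x": 0,"y": 0,"z": 0,"turn": 10.3},{"claw": 1,"x": 0,"y": 0,"z": 0,"turn": 10.3},{"claw": 1,"x": 0,"y": 0,"z": 0,"turn": 10.3},{"claw": 1,"x": 0,"y": 0,"z": 0,"turn": 10.3},{"claw": 1,"x": 0,"y": 0,"z": 0,"turn": 10.3},{"claw": 1,"x": 0,"y": 0,"z": 0,"turn": 10.3},{"claw": 1,"x": 0,"y": 0,"z": 0,"turn": 10.3}])

```text
time: 24.68
tool_pos: [0.463, -0.2784, 0.2234]
tcp_rot: [-3.126, -0.29, 0.005]
wrist_force: [0.6, 0.1, -0.8]
width: 0.558
```

Emit:
jog_arm(plan=[{"claw": 1,"x": 0,"y": 0,"z": 0,"turn": 10.3},{"claw": 1,"x": 0,"y": 0,"z": 0,"turn": 10.3},{"claw": 1,"x": 0,"y": 0,"z": 0,"turn": 0},{"claw": 1,"x": 0,"y": 0,"z": 0,"turn": 0}])

```text
time: 25.18
tool_pos: [0.4642, -0.2785, 0.2247]
tcp_rot: [-3.13, 0.259, 0.003]
wrist_force: [0.1, 0.2, -1.2]
width: 0.556
```

```bash
python3 - <<'E'
from h import *
to(.4680,-.279,.041,-99.6)
im,p=cam('wrist'); save('w4',im)
E
```

```text
shift [0.0041 0.     0.1837] turn 0.1 now [ 0.4642 -0.2785  0.2247] -99.5 t 25.18
```

View pics/w4.png

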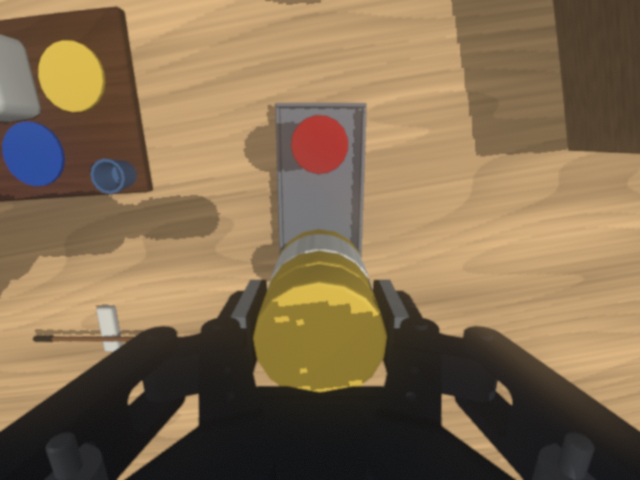

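Yellow is held above the gap, with red upright in the tray at (320,145). I'm lowering it into the middle slot.

Emit:
jog_arm(plan=[{"claw": 1,"x": 0.001,"y": 0,"z": 0.03,"turn": 0},{"claw": 1,"x": 0,"y": 0,"z": 0.04,"turn": 0},{"claw": 1,"x": 0,"y": 0,"z": 0.04,"turn": 0},{"claw": 1,"x": 0,"y": 0,"z": 0.04,"turn": 0},{"claw": 1,"x": 0,"y": 0,"z": 0.02,"turn": 0},{"claw": 1,"x": 0,"y": 0,"z": 0.01,"turn": 0},{"claw": 1,"x": 0,"y": 0,"z": 0.005,"turn": 0},{"claw": 1,"x": 0,"y": 0,"z": 0,"turn": 0},{"claw": 1,"x": 0,"y": 0,"z": 0,"turn": 0}])

```text
time: 26.35
tool_pos: [0.4671, -0.2792, 0.0418]
tcp_rot: [3.13, -0.263, 0.003]
wrist_force: [0.1, -0.3, -1.3]
width: 0.556
```

Emit:
jog_arm(plan=[{"claw": 0,"x": 0,"y": 0,"z": 0,"turn": 0},{"claw": 0,"x": 0,"y": 0,"z": 0,"turn": 0},{"claw": 0,"x": 0,"y": 0,"z": 0,"turn": 0},{"claw": 0,"x": 0,"y": 0,"z": 0,"turn": 0},{"claw": 0,"x": 0,"y": 0,"z": -0.02,"turn": 0},{"claw": 0,"x": 0,"y": 0,"z": -0.04,"turn": 0},{"claw": 0,"x": 0,"y": 0,"z": -0.05,"turn": 0},{"claw": 0,"x": 0,"y": 0,"z": -0.05,"turn": 0},{"claw": 0,"x": 0,"y": 0,"z": -0.03,"turn": 0},{"claw": 0,"x": 0,"y": 0,"z": 0,"turn": 0}])

```text
time: 27.6
tool_pos: [0.4681, -0.2799, 0.2344]
tcp_rot: [3.127, -0.263, 0.01]
wrist_force: [0.3, -0.4, -0.2]
width: 0.999
```

```bash
python3 - <<'E'
from h import *
im,p=cam('top'); save('t2',im); np.save('t2p.npy',p,allow_pickle=True)
c=np.vstack([im[160:350,260:500]]); save('t2c',cv2.resize(c,None,fx=3,fy=3,interpolation=cv2.INTER_CUBIC))
to(.644,-.001,.22,-97)
E
```

```text
shift [ 0.1281 -0.3038  0.0119] turn -2.6 now [ 0.4669 -0.2791  0.2319] -99.6 t 27.65
```

View pics/t2c.png

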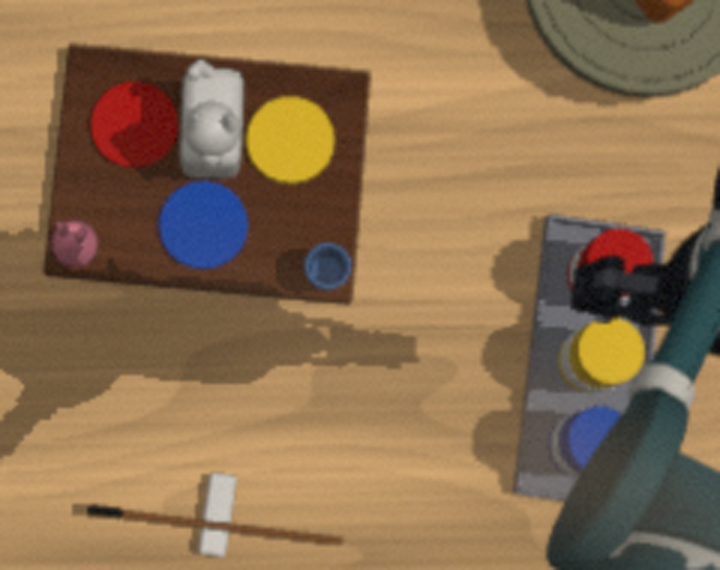

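All three jars are upright in the tray and the coasters are bare: red (135,124), yellow (291,140), blue (204,225) in the crop. The cat is unmoved. Next I'll go above the cat and measure coasters and cat from close by.

Emit:
jog_arm(plan=[{"claw": 0,"x": 0.012,"y": -0.038,"z": 0,"turn": -2.6},{"claw": 0,"x": 0.012,"y": -0.038,"z": 0,"turn": 0},{"claw": 0,"x": 0.012,"y": -0.038,"z": 0,"turn": 0},{"claw": 0,"x": 0.012,"y": -0.038,"z": 0,"turn": 0},{"claw": 0,"x": 0.012,"y": -0.038,"z": 0,"turn": 0},{"claw": 0,"x": 0.012,"y": -0.038,"z": 0,"turn": 0},{"claw": 0,"x": 0.012,"y": -0.038,"z": 0,"turn": 0},{"claw": 0,"x": 0.012,"y": -0.038,"z": 0,"turn": 0},{"claw": 0,"x": 0,"y": 0,"z": 0,"turn": 0},{"claw": 0,"x": 0,"y": 0,"z": 0,"turn": 0}])

```text
time: 28.9
tool_pos: [0.5991, 0.0103, 0.2287]
tcp_rot: [3.135, -0.191, -0.006]
wrist_force: [-0.6, 0.0, 0.1]
width: 1.001
```

```bash
python3 - <<'E'
from h import *
im,p=cam('wrist'); save('w5',im); np.save('w5p.npy',p,allow_pickle=True)
def coaster(im,p,seed):
    h=cv2.cvtColor(im,cv2.COLOR_RGB2HSV)
    out={}
    for k,(lo,hi) in dict(red=(-8,7),blue=(100,128),yellow=(18,36)).items():
        H=h[...,0].astype(int); H=np.where(H>170,H-180,H) if k=='red' else H
        m=(H>=lo)&(H<=hi)&(h[...,1]>(150 if k!='blue' else 130))&(h[...,2]>(60 if k=='red' else 50))
        if k=='yellow': m&=h[...,2]>100
        m=cv2.morphologyEx(m.astype(np.uint8),cv2.MORPH_OPEN,np.ones((3,3)))
        n,l,st,c=cv2.connectedComponentsWithStats(m); X=onz(p,c,.02)
        for i in range(1,n):
            d=np.hypot(*(X[i,:2]-seed[k]))
            if d<.03 and st[i,4]>150:
                v,u=np.nonzero(l==i); Y=onz(p,np.c_[u,v],.02)[:,:2]; (cx,cy),r=cv2.minEnclosingCircle(Y.astype(np.float32))
                print(k,'mean',X[i,:2].round(4),'enc',round(cx,4),round(cy,4),round(r,4),'ext',np.ptp(Y,axis=0).round(4))
seed=dict(red=(.651,.056),blue=(.575,.006),yellow=(.636,-.06))
t=cv2.cvtColor(cv2.imread('pics/t2.png'),cv2.COLOR_BGR2RGB); tp=np.load('t2p.npy',allow_pickle=True).item()
print('top');coaster(t,tp,seed)
print('manual top',onz(tp,[[260+135/3,160+124/3],[260+204/3,160+225/3],[260+291/3,160+140/3]],.02).round(4).tolist())
print('wrist');coaster(im,p,seed)
to(.6445,-.001,.042,-97)
E
```

```text
top
red mean [0.6489 0.0563] enc 0.6487 0.0568 0.0347 ext [0.065  0.0674]
blue mean [0.5717 0.006 ] enc 0.5719 0.0059 0.0323 ext [0.0613 0.0624]
yellow mean [ 0.6348 -0.0606] enc 0.6349 -0.0603 0.0343 ext [0.0668 0.0654]
manual top [[0.6482, 0.0543, 0.02], [0.5705, 0.0045, 0.02], [0.6336, -0.0618, 0.02]]
wrist
red mean [0.6509 0.0598] enc 0.6502 0.0575 0.0332 ext [0.0656 0.0585]
blue mean [0.5715 0.007 ] enc 0.5733 0.0066 0.0322 ext [0.0595 0.0632]
yellow mean [ 0.6372 -0.0606] enc 0.6363 -0.0605 0.0329 ext [0.065  0.0636]
shift [0.0468 0.005  0.187 ] turn -0.0 now [0.5992 0.0098 0.2292] -97.0 t 28.95
```

View pics/w5.png

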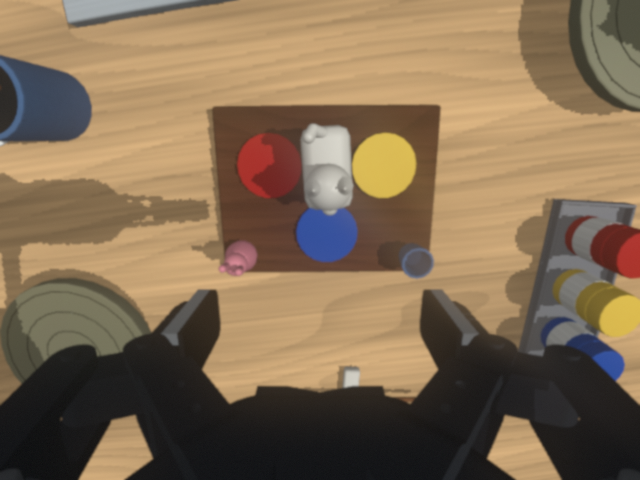

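Coasters measured: red (.650,.057), blue (.573,.006), yellow (.636,-.0605). The picture shows the cat's body at u=302–351 and v≈125–210, facing the robot. The jars are at the right in the tray.

```bash
python3 - <<'E'
from h import *
im=cv2.cvtColor(cv2.imread('pics/w5.png'),cv2.COLOR_BGR2RGB); p=np.load('w5p.npy',allow_pickle=True).item()
h=cv2.cvtColor(im,cv2.COLOR_RGB2HSV); m=(h[...,1]<60)&(h[...,2]>90); m[:110]=0;m[225:]=0;m[:,:285]=0;m[:,:][:,370:]=0
m=biggest(m)
for v in (140,150,160,168): 
    u=np.nonzero(m[v])[0]; X=onz(p,[[u.min(),v],[u.max()+1,v]],.06); print(v,u.min(),u.max(),X.mean(0).round(4),np.linalg.norm(X[0]-X[1]).round(4))
u=np.nonzero(m.any(0))[0];v=np.nonzero(m.any(1))[0]; print(u.min(),u.max(),v.min(),v.max(), onz(p,[[335,v.min()]],.06))
# wheel from top
t=cv2.cvtColor(cv2.imread('pics/top0.png'),cv2.COLOR_BGR2RGB)
E
```

```text
140 300 350 [ 0.6684 -0.0034  0.06  ] 0.0452
150 301 350 [ 0.6598 -0.0028  0.06  ] 0.0446
160 302 351 [ 0.6509 -0.0027  0.06  ] 0.045
168 302 350 [ 0.644  -0.0014  0.06  ] 0.0443
300 357 123 224 [[ 0.68170041 -0.0133246   0.06      ]]
```

Emit:
jog_arm(plan=[{"claw": 0,"x": 0.022,"y": 0.003,"z": 0,"turn": 0},{"claw": 0,"x": 0.022,"y": 0.003,"z": 0.02,"turn": 0},{"claw": 0,"x": 0,"y": 0,"z": 0.04,"turn": 0},{"claw": 0,"x": 0,"y": 0,"z": 0.04,"turn": 0},{"claw": 0,"x": 0,"y": 0,"z": 0.04,"turn": 0},{"claw": 0,"x": 0,"y": 0,"z": 0.025,"turn": 0},{"claw": 0,"x": 0,"y": 0,"z": 0.01,"turn": 0},{"claw": 0,"x": 0,"y": 0,"z": 0.005,"turn": 0},{"claw": 0,"x": 0,"y": 0,"z": 0,"turn": 0},{"claw": 0,"x": 0,"y": 0,"z": 0,"turn": 0}])

```text
time: 30.2
tool_pos: [0.6443, -0.0009, 0.0523]
tcp_rot: [-3.136, 0.192, -0.004]
wrist_force: [0.1, 0.1, 0.5]
width: 1.002
```

```bash
python3 - <<'E'
from h import *
to(.6445,-.0018,.042,-97)
E
```

```text
shift [0.0002 0.0009 0.0103] turn -0.0 now [ 0.6443 -0.0009  0.0523] -97.0 t 30.2
```

Emit:
jog_arm(plan=[{"claw": 0,"x": 0,"y": 0.001,"z": 0.005,"turn": 0},{"claw": 0,"x": 0,"y": 0,"z": 0.004,"turn": 0},{"claw": 0,"x": 0,"y": 0,"z": 0,"turn": 0},{"claw": 0,"x": 0,"y": 0,"z": 0,"turn": 0}])

```text
time: 30.7
tool_pos: [0.6431, -0.0017, 0.0416]
tcp_rot: [-3.136, 0.192, 0.0]
wrist_force: [-0.2, 0.5, -0.9]
width: 1.002
```

Emit:
jog_arm(plan=[{"claw": 1,"x": 0,"y": 0,"z": 0,"turn": 0},{"claw": 1,"x": 0,"y": 0,"z": 0,"turn": 0},{"claw": 1,"x": 0,"y": 0,"z": 0,"turn": 0},{"claw": 1,"x": 0,"y": 0,"z": 0,"turn": 0},{"claw": 1,"x": 0,"y": 0,"z": 0,"turn": 0},{"claw": 1,"x": 0,"y": 0,"z": 0,"turn": 0}], newtons=35)

```text
time: 31.45
tool_pos: [0.6435, -0.0018, 0.0421]
tcp_rot: [-3.136, 0.192, -0.001]
wrist_force: [1.2, -0.5, 3.1]
width: 0.513
```

Emit:
jog_arm(plan=[{"claw": 1,"x": 0,"y": 0,"z": -0.005,"turn": 0},{"claw": 1,"x": 0,"y": 0,"z": -0.02,"turn": 0},{"claw": 1,"x": 0,"y": 0,"z": -0.04,"turn": 0},{"claw": 1,"x": 0,"y": 0,"z": -0.04,"turn": 0},{"claw": 1,"x": 0,"y": 0,"z": -0.04,"turn": 0},{"claw": 1,"x": 0,"y": 0,"z": -0.025,"turn": 0},{"claw": 1,"x": 0,"y": 0,"z": 0,"turn": 0},{"claw": 1,"x": 0,"y": 0,"z": 0,"turn": 0}])

```text
time: 32.45
tool_pos: [0.6423, -0.0017, 0.2109]
tcp_rot: [3.136, -0.192, -0.002]
wrist_force: [0.2, 0.0, -2.4]
width: 0.518
```

```bash
python3 - <<'E'
from h import *
im,p=cam('wrist'); save('w6',im); to(.4692,.3086,.22,-97)
E
```

```text
shift [-0.2093 -0.2869 -0.0094] turn -0.0 now [ 0.6419 -0.0017  0.21  ] -97.0 t 32.5
```

View pics/w6.png

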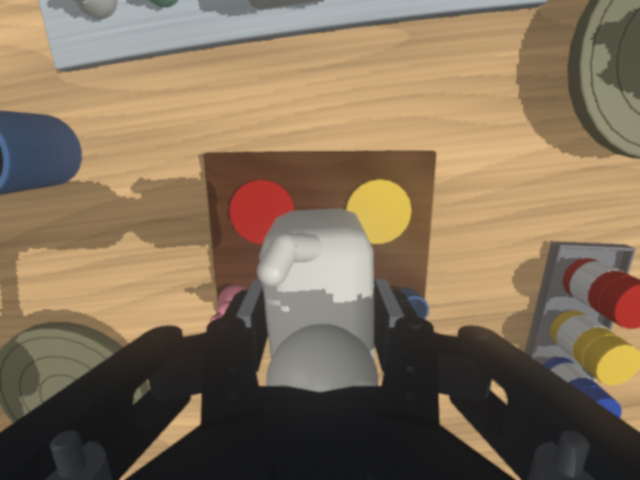

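The cat is held upright, its body between the pads at (320,290), and the rabbit and jars are undisturbed. Now to the wheel.

Emit:
jog_arm(plan=[{"claw": 1,"x": -0.01,"y": -0.014,"z": 0,"turn": 0},{"claw": 1,"x": -0.02,"y": -0.028,"z": 0,"turn": 0},{"claw": 1,"x": -0.025,"y": -0.034,"z": 0,"turn": 0},{"claw": 1,"x": -0.025,"y": -0.034,"z": 0,"turn": 0},{"claw": 1,"x": -0.025,"y": -0.034,"z": 0,"turn": 0},{"claw": 1,"x": -0.025,"y": -0.034,"z": 0,"turn": 0},{"claw": 1,"x": -0.025,"y": -0.034,"z": 0,"turn": 0},{"claw": 1,"x": -0.025,"y": -0.034,"z": 0,"turn": 0},{"claw": 1,"x": -0.02,"y": -0.028,"z": 0,"turn": 0},{"claw": 1,"x": -0.01,"y": -0.013,"z": 0,"turn": 0}])

```text
time: 33.75
tool_pos: [0.4675, 0.3102, 0.2107]
tcp_rot: [3.135, -0.188, -0.003]
wrist_force: [-0.1, -0.1, -1.8]
width: 0.519
```

Emit:
jog_arm(plan=[{"claw": 1,"x": 0,"y": 0,"z": 0,"turn": 0},{"claw": 1,"x": 0,"y": 0,"z": 0,"turn": 0}])

```text
time: 34.0
tool_pos: [0.47, 0.3079, 0.2115]
tcp_rot: [3.135, -0.193, -0.0]
wrist_force: [-0.2, -0.4, -1.6]
width: 0.516
```

```bash
python3 - <<'E'
from h import *
to(.4685,.3086,.073,-97)
im,p=cam('wrist'); h=cv2.cvtColor(im,cv2.COLOR_RGB2HSV); save('w7',im); np.save('w7p.npy',p,allow_pickle=True)
print(bot.read_state()['q'].round(2))
E
```

```text
shift [-0.0015 -0.0006  0.1385] turn -0.0 now [0.47   0.3079 0.2115] -97.0 t 34.0
[ 0.54  0.06  1.87 -0.    1.21  2.23]
```

View pics/w7.png

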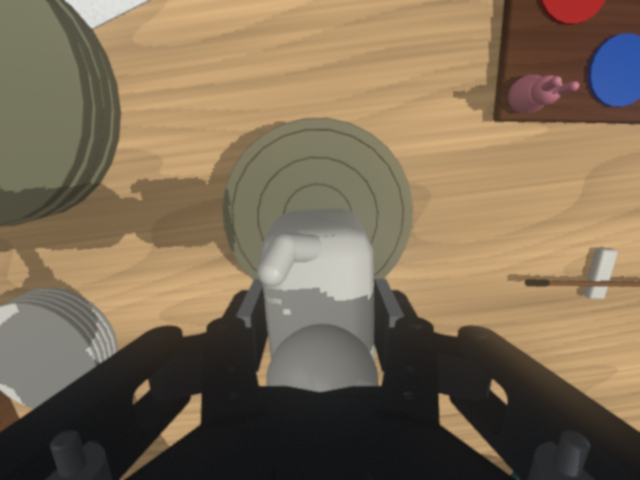

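```bash
python3 - <<'E'
from h import *
p=np.load('w7p.npy',allow_pickle=True).item()
# rim points by eye -> algebraic circle fit on the top plane
px=[[318,118],[224,205],[412,205],[240,160],[396,160],[270,131],[367,131]]
X=onz(p,px,.045)[:,:2]; A=np.c_[2*X,np.ones(len(X))]; c=np.linalg.lstsq(A,(X**2).sum(1),rcond=None)[0]; print(c[:2],np.sqrt(c[2]+c[0]**2+c[1]**2))
E
```

```text
[0.47196606 0.30920826] 0.0876274984150467
```

Emit:
jog_arm(plan=[{"claw": 1,"x": -0.002,"y": -0.001,"z": 0.02,"turn": 0},{"claw": 1,"x": 0,"y": 0,"z": 0.03,"turn": 0},{"claw": 1,"x": 0,"y": 0,"z": 0.03,"turn": 0},{"claw": 1,"x": 0,"y": 0,"z": 0.025,"turn": 0},{"claw": 1,"x": 0,"y": 0,"z": 0.015,"turn": 0},{"claw": 1,"x": 0,"y": 0,"z": 0.006,"turn": 0},{"claw": 1,"x": 0,"y": 0,"z": 0,"turn": 0},{"claw": 1,"x": 0,"y": 0,"z": 0,"turn": 0}])

```text
time: 35.05
tool_pos: [0.4688, 0.3104, 0.0869]
tcp_rot: [-3.134, 0.192, -0.003]
wrist_force: [0.2, -0.1, -2.5]
width: 0.513
```

```bash
python3 - <<'E'
from h import *
to(.469,.309,.072,-97)
E
```

```text
shift [0.0003 0.0014 0.0149] turn -0.0 now [0.4688 0.3104 0.0869] -97.0 t 35.05
```

Emit:
jog_arm(plan=[{"claw": 1,"x": 0,"y": 0.001,"z": 0.005,"turn": 0},{"claw": 1,"x": 0,"y": 0,"z": 0.004,"turn": 0},{"claw": 1,"x": 0,"y": 0,"z": 0.003,"turn": 0},{"claw": 1,"x": 0,"y": 0,"z": 0.002,"turn": 0},{"claw": 1,"x": 0,"y": 0,"z": 0,"turn": 0},{"claw": 1,"x": 0,"y": 0,"z": 0,"turn": 0}])

```text
time: 35.8
tool_pos: [0.4678, 0.309, 0.0722]
tcp_rot: [-3.136, 0.192, -0.0]
wrist_force: [-1.8, -1.5, 3.4]
width: 0.517
```

Emit:
jog_arm(plan=[{"claw": 0,"x": 0,"y": 0,"z": 0,"turn": 0},{"claw": 0,"x": 0,"y": 0,"z": 0,"turn": 0},{"claw": 0,"x": 0,"y": 0,"z": 0,"turn": 0},{"claw": 0,"x": 0,"y": 0,"z": 0,"turn": 0},{"claw": 0,"x": 0,"y": 0,"z": 0,"turn": 0},{"claw": 0,"x": 0,"y": 0,"z": -0.02,"turn": 0},{"claw": 0,"x": 0,"y": 0,"z": -0.03,"turn": 0},{"claw": 0,"x": 0,"y": 0,"z": -0.04,"turn": 0},{"claw": 0,"x": 0,"y": 0,"z": -0.04,"turn": 0},{"claw": 0,"x": 0,"y": 0,"z": -0.03,"turn": 0}])

```text
time: 37.05
tool_pos: [0.4682, 0.3093, 0.234]
tcp_rot: [-3.134, 0.192, -0.003]
wrist_force: [1.1, 0.5, -1.1]
width: 1.0
```

Emit:
jog_arm(plan=[{"claw": 0,"x": 0,"y": 0.02,"z": 0,"turn": 0},{"claw": 0,"x": 0,"y": 0.04,"z": 0,"turn": 0},{"claw": 0,"x": 0,"y": 0.04,"z": 0,"turn": 0},{"claw": 0,"x": 0,"y": 0.04,"z": 0,"turn": 0},{"claw": 0,"x": 0,"y": 0.04,"z": 0,"turn": 0},{"claw": 0,"x": 0,"y": 0.04,"z": 0,"turn": 0},{"claw": 0,"x": 0,"y": 0.04,"z": 0,"turn": 0},{"claw": 0,"x": 0,"y": 0.04,"z": 0,"turn": 0},{"claw": 0,"x": 0,"y": 0.04,"z": 0,"turn": 0},{"claw": 0,"x": 0,"y": 0.04,"z": 0,"turn": 0}])

```text
time: 38.3
tool_pos: [0.4194, -0.0697, 0.23]
tcp_rot: [-3.136, 0.193, 0.004]
wrist_force: [0.0, 1.3, 0.1]
width: 0.999
```

```bash
python3 - <<'E'
from h import *
im,p=cam('top'); save('t3',im); np.save('t3p.npy',p,allow_pickle=True)
save('t3c',np.hstack([cv2.resize(im[240:330,145:235],(400,400),interpolation=cv2.INTER_CUBIC),cv2.resize(im[220:340,420:500],(267,400),interpolation=cv2.INTER_CUBIC)]))
to(.467,-.279,.22,-99.6)
E
```

```text
shift [0.0732 0.1979 0.0106] turn 2.5 now [ 0.4189 -0.0735  0.23  ] -97.1 t 38.35
```

View pics/t3c.png

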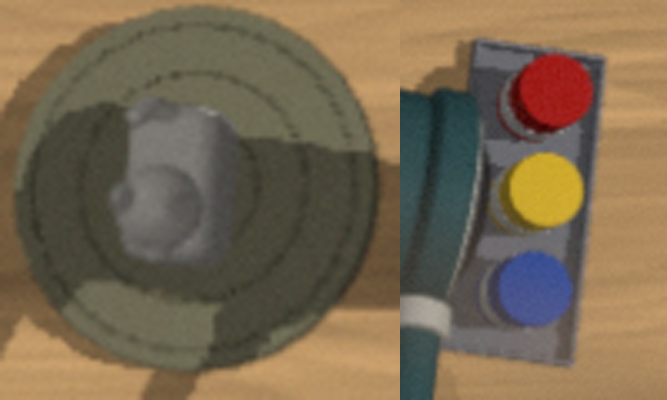

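The cat stands upright at about the middle of the wheel, and the three jars are upright in a row in the tray. Now the lid positions for the return trips.

```bash
python3 - <<'E'
from h import *
p=np.load('t3p.npy',allow_pickle=True).item()
X=onz(p,[[465.9,247],[463.8,277],[460.5,306.7]],.079); print(X.round(4)); to(*X[0][:2],.22,-99.6)
print('cat head', onz(p,[[145+185/4.444,240+182/4.444]],.11))
E
```

```text
[[ 0.5279 -0.2876  0.079 ]
 [ 0.464  -0.2793  0.079 ]
 [ 0.4018 -0.2689  0.079 ]]
shift [0.1347 0.1989 0.0105] turn 2.5 now [ 0.4189 -0.0735  0.23  ] -97.1 t 38.35
cat head [[0.46436552 0.29726426 0.11      ]]
```

Emit:
jog_arm(plan=[{"claw": 0,"x": 0.0225,"y": 0.0333,"z": 0,"turn": 0},{"claw": 0,"x": 0.0225,"y": 0.0333,"z": 0,"turn": 0},{"claw": 0,"x": 0.0225,"y": 0.0333,"z": 0,"turn": 0},{"claw": 0,"x": 0.0225,"y": 0.0333,"z": 0,"turn": 0},{"claw": 0,"x": 0.0225,"y": 0.0333,"z": 0,"turn": 0},{"claw": 0,"x": 0.0225,"y": 0.0333,"z": 0,"turn": 0},{"claw": 0,"x": 0,"y": 0,"z": 0,"turn": 2.5},{"claw": 0,"x": 0,"y": 0,"z": 0,"turn": 0},{"claw": 0,"x": 0,"y": 0,"z": 0,"turn": 0}])

```text
time: 39.48
tool_pos: [0.53, -0.2825, 0.2307]
tcp_rot: [-3.13, 0.259, 0.003]
wrist_force: [-0.2, 0.0, -0.4]
width: 0.999
```

```bash
python3 - <<'E'
from h import *
to(.529,-.289,.041,-99.6)
E
```

```text
shift [0.0004 0.0067 0.1897] turn 0.1 now [ 0.53   -0.2825  0.2307] -99.5 t 39.48
```

Emit:
jog_arm(plan=[{"claw": 0,"x": -0.002,"y": 0.006,"z": 0.03,"turn": 0},{"claw": 0,"x": 0,"y": 0,"z": 0.04,"turn": 0},{"claw": 0,"x": 0,"y": 0,"z": 0.04,"turn": 0},{"claw": 0,"x": 0,"y": 0,"z": 0.04,"turn": 0},{"claw": 0,"x": 0,"y": 0,"z": 0.025,"turn": 0},{"claw": 0,"x": 0,"y": 0,"z": 0.015,"turn": 0},{"claw": 0,"x": 0,"y": 0,"z": 0,"turn": 0},{"claw": 0,"x": 0,"y": 0,"z": 0,"turn": 0}])

```text
time: 40.48
tool_pos: [0.529, -0.289, 0.0431]
tcp_rot: [3.13, -0.26, 0.003]
wrist_force: [0.1, -0.3, -0.2]
width: 0.997
```

Emit:
jog_arm(plan=[{"claw": 1,"x": 0,"y": 0,"z": 0,"turn": 0},{"claw": 1,"x": 0,"y": 0,"z": 0,"turn": 0},{"claw": 1,"x": 0,"y": 0,"z": 0,"turn": 0},{"claw": 1,"x": 0,"y": 0,"z": 0,"turn": 0},{"claw": 1,"x": 0,"y": 0,"z": 0,"turn": 0},{"claw": 1,"x": 0,"y": 0,"z": 0,"turn": 0}], newtons=30)

```text
time: 41.22
tool_pos: [0.5287, -0.289, 0.0429]
tcp_rot: [3.13, -0.261, 0.002]
wrist_force: [-0.4, 1.1, 6.1]
width: 0.558
```

Emit:
jog_arm(plan=[{"claw": 1,"x": 0,"y": 0,"z": -0.01,"turn": 0},{"claw": 1,"x": 0,"y": 0,"z": -0.03,"turn": 0},{"claw": 1,"x": 0,"y": 0,"z": -0.04,"turn": 0},{"claw": 1,"x": 0,"y": 0,"z": -0.04,"turn": 0},{"claw": 1,"x": 0,"y": 0,"z": -0.04,"turn": 0},{"claw": 1,"x": 0,"y": 0,"z": -0.02,"turn": 0},{"claw": 1,"x": 0,"y": 0,"z": 0,"turn": 0}])

```text
time: 42.1
tool_pos: [0.5287, -0.289, 0.2232]
tcp_rot: [3.129, -0.26, 0.004]
wrist_force: [-0.1, 0.3, -2.7]
width: 0.555
```

```bash
python3 - <<'E'
from h import *
to(.650,.057,.22,-99.6)
E
```

```text
shift [ 0.0624 -0.3613  0.003 ] turn 0.1 now [ 0.5287 -0.289   0.2232] -99.5 t 42.1
```

Emit:
jog_arm(plan=[{"claw": 1,"x": 0.0062,"y": -0.02,"z": 0,"turn": 0},{"claw": 1,"x": 0.0062,"y": -0.04,"z": 0,"turn": 0},{"claw": 1,"x": 0.0062,"y": -0.04,"z": 0,"turn": 0},{"claw": 1,"x": 0.0062,"y": -0.04,"z": 0,"turn": 0},{"claw": 1,"x": 0.0062,"y": -0.04,"z": 0,"turn": 0},{"claw": 1,"x": 0.0062,"y": -0.04,"z": 0,"turn": 0},{"claw": 1,"x": 0.0062,"y": -0.04,"z": 0,"turn": 0},{"claw": 1,"x": 0.0062,"y": -0.04,"z": 0,"turn": 0},{"claw": 1,"x": 0.0062,"y": -0.04,"z": 0,"turn": 0},{"claw": 1,"x": 0.0062,"y": -0.02,"z": 0,"turn": 0}])

```text
time: 43.35
tool_pos: [0.6476, 0.0593, 0.2189]
tcp_rot: [3.131, -0.257, -0.007]
wrist_force: [0.8, -1.0, -0.7]
width: 0.551
```

Emit:
jog_arm(plan=[{"claw": 1,"x": 0,"y": 0,"z": 0,"turn": 0},{"claw": 1,"x": 0,"y": 0,"z": 0,"turn": 0}])

```text
time: 43.6
tool_pos: [0.648, 0.0556, 0.2208]
tcp_rot: [3.13, -0.261, -0.003]
wrist_force: [-0.6, -0.2, -2.1]
width: 0.555
```

```bash
python3 - <<'E'
from h import *
to(.650,.057,.059,-99.6)
im,p=cam('wrist'); save('w8',im); np.save('w8p.npy',p,allow_pickle=True)
E
```

```text
shift [ 0.002  -0.0019  0.1618] turn 0.1 now [0.648  0.0556 0.2208] -99.5 t 43.6
```

View pics/w8.png

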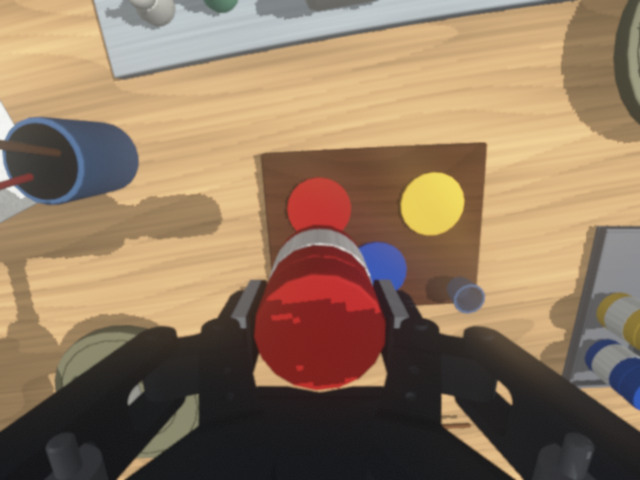

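The jar is lined up with its coaster at (320,207), and the other coasters are bare. Lowering.

Emit:
jog_arm(plan=[{"claw": 1,"x": 0,"y": -0.002,"z": 0.03,"turn": 0},{"claw": 1,"x": 0,"y": 0,"z": 0.04,"turn": 0},{"claw": 1,"x": 0,"y": 0,"z": 0.04,"turn": 0},{"claw": 1,"x": 0,"y": 0,"z": 0.025,"turn": 0},{"claw": 1,"x": 0,"y": 0,"z": 0.015,"turn": 0},{"claw": 1,"x": 0,"y": 0,"z": 0.007,"turn": 0},{"claw": 1,"x": 0,"y": 0,"z": 0.005,"turn": 0},{"claw": 1,"x": 0,"y": 0,"z": 0,"turn": 0},{"claw": 1,"x": 0,"y": 0,"z": 0,"turn": 0}])

```text
time: 44.78
tool_pos: [0.6497, 0.0583, 0.0608]
tcp_rot: [-3.131, 0.26, -0.003]
wrist_force: [-0.6, 0.1, -2.3]
width: 0.55
```

```bash
python3 - <<'E'
from h import *
to(.650,.057,.059,-99.6)
E
```

```text
shift [0.0005 0.0012 0.0018] turn 0.1 now [0.6497 0.0583 0.0608] -99.5 t 44.77
```

Down the last 2 mm, release, lift and move on to yellow.

Emit:
jog_arm(plan=[{"claw": 1,"x": 0,"y": 0.001,"z": 0.0015,"turn": 0},{"claw": 1,"x": 0,"y": 0,"z": 0,"turn": 0},{"claw": 0,"x": 0,"y": 0,"z": 0,"turn": 0},{"claw": 0,"x": 0,"y": 0,"z": 0,"turn": 0},{"claw": 0,"x": 0,"y": 0,"z": 0,"turn": 0},{"claw": 0,"x": 0,"y": 0,"z": 0,"turn": 0},{"claw": 0,"x": 0,"y": 0,"z": -0.03,"turn": 0},{"claw": 0,"x": 0,"y": 0,"z": -0.05,"turn": 0},{"claw": 0,"x": 0,"y": 0,"z": -0.05,"turn": 0},{"claw": 0,"x": 0,"y": 0,"z": -0.03,"turn": 0}])

```text
time: 46.02
tool_pos: [0.6501, 0.0573, 0.2219]
tcp_rot: [-3.13, 0.261, -0.007]
wrist_force: [0.1, -0.2, 0.3]
width: 1.003
```

```bash
python3 - <<'E'
from h import *
to(.466,-.279,.22,-99.6)
E
```

```text
shift [-0.126   0.3621  0.001 ] turn 0.1 now [0.6501 0.0573 0.2219] -99.5 t 46.02
```

Emit:
jog_arm(plan=[{"claw": 0,"x": -0.0126,"y": 0.02,"z": 0,"turn": 0},{"claw": 0,"x": -0.0126,"y": 0.04,"z": 0,"turn": 0},{"claw": 0,"x": -0.0126,"y": 0.04,"z": 0,"turn": 0},{"claw": 0,"x": -0.0126,"y": 0.04,"z": 0,"turn": 0},{"claw": 0,"x": -0.0126,"y": 0.04,"z": 0,"turn": 0},{"claw": 0,"x": -0.0126,"y": 0.04,"z": 0,"turn": 0},{"claw": 0,"x": -0.0126,"y": 0.04,"z": 0,"turn": 0},{"claw": 0,"x": -0.0126,"y": 0.04,"z": 0,"turn": 0},{"claw": 0,"x": -0.0126,"y": 0.04,"z": 0,"turn": 0},{"claw": 0,"x": -0.0126,"y": 0.021,"z": 0,"turn": 0}])

```text
time: 47.28
tool_pos: [0.4639, -0.2797, 0.2184]
tcp_rot: [3.13, -0.263, 0.0]
wrist_force: [0.6, 0.0, -0.9]
width: 1.0
```

Emit:
jog_arm(plan=[{"claw": 0,"x": 0,"y": 0,"z": 0,"turn": 0},{"claw": 0,"x": 0,"y": 0,"z": 0,"turn": 0}])

```text
time: 47.52
tool_pos: [0.4651, -0.2776, 0.2183]
tcp_rot: [-3.13, 0.261, -0.001]
wrist_force: [0.5, -0.0, 0.6]
width: 1.001
```

```bash
python3 - <<'E'
from h import *
to(.466,-.279,.042,-99.6)
E
```

```text
shift [0.001  0.0013 0.1763] turn 0.1 now [ 0.4651 -0.2776  0.2183] -99.5 t 47.52
```

Emit:
jog_arm(plan=[{"claw": 0,"x": -0.001,"y": 0.001,"z": 0.03,"turn": 0},{"claw": 0,"x": 0,"y": 0,"z": 0.04,"turn": 0},{"claw": 0,"x": 0,"y": 0,"z": 0.04,"turn": 0},{"claw": 0,"x": 0,"y": 0,"z": 0.035,"turn": 0},{"claw": 0,"x": 0,"y": 0,"z": 0.02,"turn": 0},{"claw": 0,"x": 0,"y": 0,"z": 0.012,"turn": 0},{"claw": 0,"x": 0,"y": 0,"z": 0,"turn": 0},{"claw": 0,"x": 0,"y": 0,"z": 0,"turn": 0}])

```text
time: 48.52
tool_pos: [0.4648, -0.2791, 0.0424]
tcp_rot: [3.13, -0.26, 0.003]
wrist_force: [-0.6, 0.3, -0.2]
width: 0.999
```

Emit:
jog_arm(plan=[{"claw": 1,"x": 0,"y": 0,"z": 0,"turn": 0},{"claw": 1,"x": 0,"y": 0,"z": 0,"turn": 0},{"claw": 1,"x": 0,"y": 0,"z": 0,"turn": 0},{"claw": 1,"x": 0,"y": 0,"z": 0,"turn": 0},{"claw": 1,"x": 0,"y": 0,"z": 0,"turn": 0},{"claw": 1,"x": 0,"y": 0,"z": 0,"turn": 0}])

```text
time: 49.28
tool_pos: [0.4643, -0.2792, 0.0421]
tcp_rot: [3.13, -0.261, 0.002]
wrist_force: [-1.1, 1.4, 6.8]
width: 0.553
```

Emit:
jog_arm(plan=[{"claw": 1,"x": 0,"y": 0,"z": -0.01,"turn": 0},{"claw": 1,"x": 0,"y": 0,"z": -0.03,"turn": 0},{"claw": 1,"x": 0,"y": 0,"z": -0.04,"turn": 0},{"claw": 1,"x": 0,"y": 0,"z": -0.04,"turn": 0},{"claw": 1,"x": 0,"y": 0,"z": -0.04,"turn": 0},{"claw": 1,"x": 0,"y": 0,"z": -0.02,"turn": 0},{"claw": 1,"x": 0,"y": 0,"z": 0,"turn": 0}])

```text
time: 50.15
tool_pos: [0.4647, -0.2795, 0.2235]
tcp_rot: [3.129, -0.26, 0.006]
wrist_force: [0.3, 0.4, -1.5]
width: 0.554
```

```bash
python3 - <<'E'
from h import *
to(.636,-.0605,.22,-99.6)
E
```

```text
shift [ 0.1327 -0.2443  0.0036] turn 0.1 now [ 0.4647 -0.2795  0.2235] -99.5 t 50.15
```

Emit:
jog_arm(plan=[{"claw": 1,"x": 0.0088,"y": -0.0163,"z": 0,"turn": 0},{"claw": 1,"x": 0.019,"y": -0.035,"z": 0,"turn": 0},{"claw": 1,"x": 0.019,"y": -0.035,"z": 0,"turn": 0},{"claw": 1,"x": 0.019,"y": -0.035,"z": 0,"turn": 0},{"claw": 1,"x": 0.019,"y": -0.035,"z": 0,"turn": 0},{"claw": 1,"x": 0.019,"y": -0.035,"z": 0,"turn": 0},{"claw": 1,"x": 0.019,"y": -0.035,"z": 0,"turn": 0},{"claw": 1,"x": 0.0089,"y": -0.018,"z": 0,"turn": 0},{"claw": 1,"x": 0,"y": 0,"z": 0,"turn": 0},{"claw": 1,"x": 0,"y": 0,"z": 0,"turn": 0}])

```text
time: 51.4
tool_pos: [0.6331, -0.06, 0.2203]
tcp_rot: [3.13, -0.261, -0.003]
wrist_force: [-0.4, -0.6, -0.7]
width: 0.552
```

Emit:
jog_arm(plan=[{"claw": 1,"x": 0,"y": 0,"z": 0.03,"turn": 0},{"claw": 1,"x": 0,"y": 0,"z": 0.04,"turn": 0},{"claw": 1,"x": 0,"y": 0,"z": 0.04,"turn": 0},{"claw": 1,"x": 0,"y": 0,"z": 0.025,"turn": 0},{"claw": 1,"x": 0,"y": 0,"z": 0.01,"turn": 0},{"claw": 1,"x": 0,"y": 0,"z": 0,"turn": 0},{"claw": 1,"x": 0,"y": 0,"z": 0,"turn": 0}])

```text
time: 52.28
tool_pos: [0.6352, -0.0602, 0.0781]
tcp_rot: [3.131, -0.261, 0.004]
wrist_force: [1.0, -0.6, -1.5]
width: 0.556
```

```bash
python3 - <<'E'
from h import *
to(.636,-.0605,.058,-99.6)
E
```

```text
shift [0.0008 0.0002 0.0201] turn 0.1 now [ 0.6352 -0.0602  0.0781] -99.5 t 52.27
```

Emit:
jog_arm(plan=[{"claw": 1,"x": 0,"y": 0,"z": 0.01,"turn": 0},{"claw": 1,"x": 0,"y": 0,"z": 0.006,"turn": 0},{"claw": 1,"x": 0,"y": 0,"z": 0.0025,"turn": 0},{"claw": 1,"x": 0,"y": 0,"z": 0,"turn": 0},{"claw": 1,"x": 0,"y": 0,"z": 0,"turn": 0}])

```text
time: 52.9
tool_pos: [0.6339, -0.0596, 0.0582]
tcp_rot: [-3.131, 0.26, 0.0]
wrist_force: [-2.3, 0.0, 3.7]
width: 0.555
```

Emit:
jog_arm(plan=[{"claw": 0,"x": 0,"y": 0,"z": 0,"turn": 0},{"claw": 0,"x": 0,"y": 0,"z": 0,"turn": 0},{"claw": 0,"x": 0,"y": 0,"z": 0,"turn": 0},{"claw": 0,"x": 0,"y": 0,"z": 0,"turn": 0},{"claw": 0,"x": 0,"y": 0,"z": -0.03,"turn": 0},{"claw": 0,"x": 0,"y": 0,"z": -0.05,"turn": 0},{"claw": 0,"x": 0,"y": 0,"z": -0.05,"turn": 0},{"claw": 0,"x": 0,"y": 0,"z": -0.03,"turn": 0}])

```text
time: 53.9
tool_pos: [0.6353, -0.0598, 0.2213]
tcp_rot: [3.131, -0.261, 0.007]
wrist_force: [0.1, -0.4, 0.3]
width: 0.997
```

```bash
python3 - <<'E'
from h import *
to(.404,-.269,.22,-99.6)
E
```

```text
shift [-0.1936  0.2445  0.0004] turn 0.1 now [ 0.6353 -0.0598  0.2213] -99.5 t 53.9
```

Emit:
jog_arm(plan=[{"claw": 0,"x": -0.0146,"y": 0.0185,"z": 0,"turn": 0},{"claw": 0,"x": -0.027,"y": 0.034,"z": 0,"turn": 0},{"claw": 0,"x": -0.027,"y": 0.034,"z": 0,"turn": 0},{"claw": 0,"x": -0.027,"y": 0.034,"z": 0,"turn": 0},{"claw": 0,"x": -0.027,"y": 0.034,"z": 0,"turn": 0},{"claw": 0,"x": -0.027,"y": 0.034,"z": 0,"turn": 0},{"claw": 0,"x": -0.027,"y": 0.034,"z": 0,"turn": 0},{"claw": 0,"x": -0.017,"y": 0.022,"z": 0,"turn": 0},{"claw": 0,"x": 0,"y": 0,"z": 0,"turn": 0},{"claw": 0,"x": 0,"y": 0,"z": 0,"turn": 0}])

```text
time: 55.15
tool_pos: [0.4021, -0.2682, 0.2167]
tcp_rot: [-3.129, 0.262, 0.002]
wrist_force: [0.6, 0.3, 0.7]
width: 1.003
```

```bash
python3 - <<'E'
from h import *
to(.4045,-.269,.042,-99.6)
E
```

```text
shift [0.0027 0.0005 0.1747] turn 0.0 now [ 0.4021 -0.2682  0.2167] -99.6 t 55.15
```

Emit:
jog_arm(plan=[{"claw": 0,"x": 0.001,"y": 0,"z": 0.03,"turn": 0},{"claw": 0,"x": 0,"y": 0,"z": 0.04,"turn": 0},{"claw": 0,"x": 0,"y": 0,"z": 0.04,"turn": 0},{"claw": 0,"x": 0,"y": 0,"z": 0.035,"turn": 0},{"claw": 0,"x": 0,"y": 0,"z": 0.02,"turn": 0},{"claw": 0,"x": 0,"y": 0,"z": 0.01,"turn": 0},{"claw": 0,"x": 0,"y": 0,"z": 0,"turn": 0},{"claw": 0,"x": 0,"y": 0,"z": 0,"turn": 0}])

```text
time: 56.15
tool_pos: [0.4046, -0.2693, 0.0437]
tcp_rot: [3.13, -0.26, 0.002]
wrist_force: [-0.9, -0.2, -0.2]
width: 1.002
```

Emit:
jog_arm(plan=[{"claw": 1,"x": 0,"y": 0,"z": 0,"turn": 0},{"claw": 1,"x": 0,"y": 0,"z": 0,"turn": 0},{"claw": 1,"x": 0,"y": 0,"z": 0,"turn": 0},{"claw": 1,"x": 0,"y": 0,"z": 0,"turn": 0},{"claw": 1,"x": 0,"y": 0,"z": 0,"turn": 0},{"claw": 1,"x": 0,"y": 0,"z": 0,"turn": 0}])

```text
time: 56.9
tool_pos: [0.4041, -0.2693, 0.0436]
tcp_rot: [3.13, -0.261, 0.002]
wrist_force: [-1.3, 1.8, 5.4]
width: 0.554
```

Emit:
jog_arm(plan=[{"claw": 1,"x": 0,"y": 0,"z": -0.01,"turn": 0},{"claw": 1,"x": 0,"y": 0,"z": -0.03,"turn": 0},{"claw": 1,"x": 0,"y": 0,"z": -0.04,"turn": 0},{"claw": 1,"x": 0,"y": 0,"z": -0.04,"turn": 0},{"claw": 1,"x": 0,"y": 0,"z": -0.04,"turn": 0},{"claw": 1,"x": 0,"y": 0,"z": -0.02,"turn": 0},{"claw": 1,"x": 0,"y": 0,"z": 0,"turn": 0}])

```text
time: 57.78
tool_pos: [0.4046, -0.2697, 0.2249]
tcp_rot: [3.128, -0.26, 0.006]
wrist_force: [0.7, -0.2, -1.2]
width: 0.555
```

```bash
python3 - <<'E'
from h import *
to(.573,.0062,.22,-96)
E
```

```text
shift [ 0.1205 -0.3     0.0047] turn -3.5 now [ 0.4046 -0.2697  0.2249] -99.5 t 57.77
```

Emit:
jog_arm(plan=[{"claw": 1,"x": 0.0085,"y": -0.02,"z": 0,"turn": 0},{"claw": 1,"x": 0.016,"y": -0.04,"z": 0,"turn": 0},{"claw": 1,"x": 0.016,"y": -0.04,"z": 0,"turn": 0},{"claw": 1,"x": 0.016,"y": -0.04,"z": 0,"turn": 0},{"claw": 1,"x": 0.016,"y": -0.04,"z": 0,"turn": 0},{"claw": 1,"x": 0.016,"y": -0.04,"z": 0,"turn": 0},{"claw": 1,"x": 0.016,"y": -0.04,"z": 0,"turn": 0},{"claw": 1,"x": 0.016,"y": -0.04,"z": 0,"turn": -3.5},{"claw": 1,"x": 0,"y": 0,"z": 0,"turn": 0},{"claw": 1,"x": 0,"y": 0,"z": 0,"turn": 0}])

```text
time: 59.02
tool_pos: [0.5708, 0.0068, 0.2209]
tcp_rot: [3.137, -0.164, -0.005]
wrist_force: [0.1, -0.3, -0.5]
width: 0.554
```

```bash
python3 - <<'E'
from h import *
to(.573,.0062,.06,-96)
E
```

```text
shift [0.0028 0.0003 0.1609] turn -0.0 now [0.5708 0.0068 0.2209] -96.0 t 59.02
```

Emit:
jog_arm(plan=[{"claw": 1,"x": 0.001,"y": 0,"z": 0.03,"turn": 0},{"claw": 1,"x": 0,"y": 0,"z": 0.04,"turn": 0},{"claw": 1,"x": 0,"y": 0,"z": 0.04,"turn": 0},{"claw": 1,"x": 0,"y": 0,"z": 0.025,"turn": 0},{"claw": 1,"x": 0,"y": 0,"z": 0.012,"turn": 0},{"claw": 1,"x": 0,"y": 0,"z": 0,"turn": 0},{"claw": 1,"x": 0,"y": 0,"z": 0,"turn": 0}])

```text
time: 59.9
tool_pos: [0.5741, 0.0065, 0.0772]
tcp_rot: [3.137, -0.166, 0.004]
wrist_force: [-0.8, 0.4, -1.4]
width: 0.55
```

```bash
python3 - <<'E'
from h import *
to(.573,.0062,.06,-96)
E
```

```text
shift [-0.0011  0.0004  0.0172] turn -0.0 now [0.5741 0.0065 0.0772] -96.0 t 59.9
```

Emit:
jog_arm(plan=[{"claw": 1,"x": 0,"y": 0,"z": 0.009,"turn": 0},{"claw": 1,"x": 0,"y": 0,"z": 0.005,"turn": 0},{"claw": 1,"x": 0,"y": 0,"z": 0.002,"turn": 0},{"claw": 1,"x": 0,"y": 0,"z": 0,"turn": 0},{"claw": 1,"x": 0,"y": 0,"z": 0,"turn": 0}])

```text
time: 60.52
tool_pos: [0.5731, 0.007, 0.0597]
tcp_rot: [3.137, -0.165, 0.0]
wrist_force: [-0.4, 0.5, -0.3]
width: 0.553
```

Emit:
jog_arm(plan=[{"claw": 0,"x": 0,"y": 0,"z": 0,"turn": 0},{"claw": 0,"x": 0,"y": 0,"z": 0,"turn": 0},{"claw": 0,"x": 0,"y": 0,"z": 0,"turn": 0},{"claw": 0,"x": 0,"y": 0,"z": 0,"turn": 0},{"claw": 0,"x": 0,"y": 0,"z": -0.03,"turn": 0},{"claw": 0,"x": 0,"y": 0,"z": -0.05,"turn": 0},{"claw": 0,"x": 0,"y": 0,"z": -0.05,"turn": 0},{"claw": 0,"x": 0,"y": 0,"z": -0.05,"turn": 0},{"claw": 0,"x": 0,"y": 0,"z": 0,"turn": 0}])

```text
time: 61.65
tool_pos: [0.5765, 0.0068, 0.246]
tcp_rot: [-3.137, 0.165, -0.017]
wrist_force: [-0.7, -0.2, -0.2]
width: 0.997
```

```bash
python3 - <<'E'
from h import *
im,p=cam('wrist'); save('w9',im); np.save('w9p.npy',p,allow_pickle=True); to(.573,.006,.06)
E
```

```text
shift [-0.0027  0.0011  0.1828] turn 0 now [0.5747 0.0069 0.2428] -96.0 t 61.7
```

View pics/w9.png

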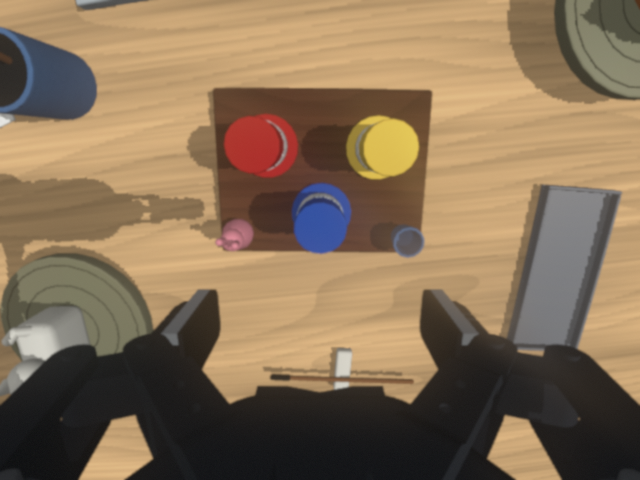

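All jars are upright on their own coasters: lids red (253,145), blue (320,225), yellow (390,147). The tray is empty, the rabbit stands, and the cat is upright on the wheel at the left edge. Final numeric check with the top and side views follows.

```bash
python3 - <<'E'
from h import *
p=np.load('w9p.npy',allow_pickle=True).item()
print('lids',onz(p,[[253,145],[320.5,225],[390,147.5]],.095).round(4).tolist(),'rabbit',onz(p,[[237,235]],.04).round(3))
t,tp=cam('top'); s,sp=cam('side'); save('t4',t)
save('fin',np.hstack([cv2.resize(t[240:330,145:235],(400,400),interpolation=cv2.INTER_CUBIC),cv2.resize(s[110:230,150:270],(400,400),interpolation=cv2.INTER_CUBIC)]))
q=proj(tp,[[.4705,.309,.045],[.4705,.309,.095]]);r=proj(sp,[[.4705,.309,.045],[.4705,.309,.095]])
print('axis in crop: top',((q-[145,240])*4.444).round(),'side',((r-[150,110])*3.333).round()+[400,0])
E
```

```text
lids [[0.6507, 0.0559, 0.095], [0.5759, 0.0065, 0.095], [0.6365, -0.0589, 0.095]] rabbit [[0.562 0.098 0.04 ]]
axis in crop: top [[192. 184.]
 [168. 173.]] side [[587. 210.]
 [578. 135.]]
```

View pics/fin.png

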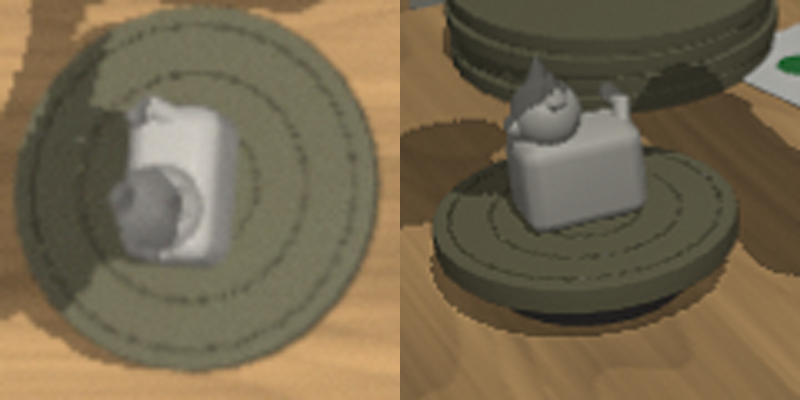

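The cat is upright on the wheel. The body's top centre is at about (176,183), against an expected axis at about (170,174), so it is some 5 mm off at most. Jar lids are within 3 mm of their coasters. Handing in.

```bash
python3 -c "
from workcell import bot
print(bot.finish_job())"
```

```text
the job is handed in; nothing more can be done
None
```

I moved the three jars one by one into the tray, upright. Then I set the cat on the free wheel and put each jar back on the coaster of its own colour. I handed the job in at about 62 s of the 144 s; the hand-in reports no verdict.

What my last checks showed:
- **Jars:** all three are upright, with lid centres within about 3 mm of their coaster centres (limit 12 mm).
- **Cat:** it stands upright on the wheel, about 5 mm or less from the wheel's centre (limit 15 mm). Contact force was 3.4 N at set-down.
- **Rabbit:** it still stands; its measured position differs by about 1 mm from the start.
- **Gripper:** it was open and clear, about 0.24 m above the table, touching nothing.

- **Not exact:**
  - My two measurements of the wheel's centre differed by about 3 mm.
  - An early estimate of the tray's edge was about 7 mm out; I corrected it with a closer look before placing the first jar.
  - The first three `jog_arm` calls were refused for missing keys, with nothing moved.

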